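# Clip the strap hooks onto the van's lashing eyes

### The job

Slide open only the compartment whose lid bears the raised picture of a snap hook, take out every snap hook in it and clip each onto a lashing eye of its own: press its sprung gate against one of the arch's upright legs until the leg is inside the loop, the gate has snapped shut behind it and the hook lies flat on the eye's base plate. Then slide that lid fully shut again. Keep the other lids shut and leave the other things on the bench where they are.

Things in the scene. Friction and masses are not known exactly. Their poses are not given: they have to be found in the camera images.
- lid_a (a joint): White sliding lid whose top bears a dark raised picture of an open snap hook with its stem: the compartment that holds the snap hooks. Value in m: 0 shut, 0.184 fully open. It slides level, away from the robot, with about 1.5 N of friction, and stays where it is left.
- lid_b (a joint): White sliding lid whose top bears a dark raised picture of a bolt: a bar with a round head (wrong compartment). Value in m: 0 shut, 0.184 fully open. It slides level, away from the robot, with about 1.5 N of friction, and stays where it is left.
- lid_c (a joint): White sliding lid whose top bears a dark raised picture of two washers: a pair of discs (wrong compartment). Value in m: 0 shut, 0.184 fully open. It slides level, away from the robot, with about 1.5 N of friction, and stays where it is left.
- lid_a_grip (a point): Centre of lid_a's handle, an upright fin 34 mm long (x), 12 wide (y), 26 tall; the lid's flat top is 13 mm below this point. x axis = the way the lid opens. Shut, this point is 68 mm in front of the middle of its box. All lids are alike: 188 x 118 x 4 mm, 42 to 46 mm above the bench, the fin 26 mm from the edge nearest the robot.
- box_a_in (a point): Middle of lid_a's box floor, 10 mm above the bench: box 180 (x) by 112 (y) mm inside, walls 4, rim 42 mm above the bench; x axis as the lid's. Along both end walls, at y -4 to 56, ledges 14 wide and 14 high keep hooks off the wall. Boxes stand in a row along y, 124 mm apart, any order. The 2 or 3 hooks lie flat, 49 mm apart in x (98 if the middle one is absent), gate end to +y.
- hook1_loop (a point): Middle of the loop of a flat steel snap hook, half-way up. x axis: along the hook, out through the gate end. Inside, the loop is 44 mm long (x -22 to 22) and 24 wide (y -12 to 12); arms 7 wide, ending at x = 30. Stem to grip: centre x = -45, 32 long, 14 wide (y); then a 30 mm wide cross bar, end at x = -66. All 12 mm thick, about 96 g, usable either face up. None if absent.
- hook1_gate (a joint): Brass gate across the loop's +x end, pivot on the +y arm. Angle in rad: 0 shut (cannot swing outward), to 1.35 pushed inward; sprung shut, 1.5 to 4 N at its middle opens it. An 8 mm bar lets it snap shut once the bar's centre is past x = -8 mm from the loop's middle; the bar meets the closed end of the loop at x = -18 mm.
- hook2_loop (a point): As hook1_loop, for another hook of the same kind; None if that hook is absent.
- hook2_gate (a joint): As hook1_gate, for another hook of the same kind; None if that hook is absent.
- hook3_loop (a point): As hook1_loop, for another hook of the same kind; None if that hook is absent.
- hook3_gate (a joint): As hook1_gate, for another hook of the same kind; None if that hook is absent.
- eye1_left (a point): On the axis of the +y leg of a rigid lashing eye: an upright arch of 8 mm round bar, 64 mm high, legs 36 mm apart (y), on a fixed plate 64 (x) by 96 (y) by 5 mm thick. The point is 11 mm above the bench, 6 mm above the plate: where the middle of a hook lying on the plate is. x axis: squarely through the arch, away from the robot; free space before and behind.
- eye1_right (a point): The same for the -y leg, 36 mm away.
- eye2_left (a point): As eye1_left, for another eye.
- eye2_right (a point): As eye1_right, for another eye.
- eye3_left (a point): As eye1_left, for another eye.
- eye3_right (a point): As eye1_right, for another eye.
- tape_roll: Bystander, to be left alone: flat grey roll of tape, 96 mm across, 24 mm high; origin at its underside or axis.
- tape_measure: Bystander, to be left alone: grey tape measure, 60 x 55 x 34 mm; origin at its underside or axis.
- driver: Bystander, to be left alone: screwdriver lying on the bench; origin at its underside or axis.
- torch: Bystander, to be left alone: lying torch, 130 mm long, 30 mm thick; origin at its underside or axis.
- mug: Bystander, to be left alone: white mug, 74 mm wide, 75 mm high; origin at its underside or axis.
- grease_jar: Bystander, to be left alone: upright grey jar with a black cap, 60 mm wide, 65 mm high; origin at its underside or axis.
- door_block: Bystander, to be left alone: rubber block, 60 x 40 x 30 mm; origin at its underside or axis.
Not all that is in view belongs to the job. Leave any orange or purple look-alike of the part that bears eye2_left alone. What is shaped like the part that bears eye3_left but purple is not meant.

How it is judged:
On the way, in this order (a step that is already met when the one before it is completed fails the run):
1. the snap-hook compartment is slid open by more than 80 mm (value of joint lid_a above 0.08 m), for 0.2 s.
2. every snap hook present is clipped round a leg of an eye of its own, gate shut (((x of eye1_left in the frame of hook1_loop between -0.023 and 0.021 m and y of eye1_left in the frame of hook1_loop between -0.0115 and 0.0115 m and z of eye1_left in the frame of hook1_loop between -0.02 and 0.02 m) or (x of eye1_right in the frame of hook1_loop between -0.023 and 0.021 m and y of eye1_right in the frame of hook1_loop between -0.0115 and 0.0115 m and z of eye1_right in the frame of hook1_loop between -0.02 and 0.02 m) or (x of eye2_left in the frame of hook1_loop between -0.023 and 0.021 m and y of eye2_left in the frame of hook1_loop between -0.0115 and 0.0115 m and z of eye2_left in the frame of hook1_loop between -0.02 and 0.02 m) or (x of eye2_right in the frame of hook1_loop between -0.023 and 0.021 m and y of eye2_right in the frame of hook1_loop between -0.0115 and 0.0115 m and z of eye2_right in the frame of hook1_loop between -0.02 and 0.02 m) or (x of eye3_left in the frame of hook1_loop between -0.023 and 0.021 m and y of eye3_left in the frame of hook1_loop between -0.0115 and 0.0115 m and z of eye3_left in the frame of hook1_loop between -0.02 and 0.02 m) or (x of eye3_right in the frame of hook1_loop between -0.023 and 0.021 m and y of eye3_right in the frame of hook1_loop between -0.0115 and 0.0115 m and z of eye3_right in the frame of hook1_loop between -0.02 and 0.02 m)) and value of joint each of hook1_gate, hook2_gate, hook3_gate below 0.15 rad and (angle between hook1_loop's own z axis and vertical below 0.4 rad or angle between hook1_loop's own z axis and vertical above 2.74 rad) and ((x of eye1_left in the frame of hook2_loop between -0.023 and 0.021 m and y of eye1_left in the frame of hook2_loop between -0.0115 and 0.0115 m and z of eye1_left in the frame of hook2_loop between -0.02 and 0.02 m) or (x of eye1_right in the frame of hook2_loop between -0.023 and 0.021 m and y of eye1_right in the frame of hook2_loop between -0.0115 and 0.0115 m and z of eye1_right in the frame of hook2_loop between -0.02 and 0.02 m) or (x of eye2_left in the frame of hook2_loop between -0.023 and 0.021 m and y of eye2_left in the frame of hook2_loop between -0.0115 and 0.0115 m and z of eye2_left in the frame of hook2_loop between -0.02 and 0.02 m) or (x of eye2_right in the frame of hook2_loop between -0.023 and 0.021 m and y of eye2_right in the frame of hook2_loop between -0.0115 and 0.0115 m and z of eye2_right in the frame of hook2_loop between -0.02 and 0.02 m) or (x of eye3_left in the frame of hook2_loop between -0.023 and 0.021 m and y of eye3_left in the frame of hook2_loop between -0.0115 and 0.0115 m and z of eye3_left in the frame of hook2_loop between -0.02 and 0.02 m) or (x of eye3_right in the frame of hook2_loop between -0.023 and 0.021 m and y of eye3_right in the frame of hook2_loop between -0.0115 and 0.0115 m and z of eye3_right in the frame of hook2_loop between -0.02 and 0.02 m)) and (angle between hook2_loop's own z axis and vertical below 0.4 rad or angle between hook2_loop's own z axis and vertical above 2.74 rad) and ((x of eye1_left in the frame of hook3_loop between -0.023 and 0.021 m and y of eye1_left in the frame of hook3_loop between -0.0115 and 0.0115 m and z of eye1_left in the frame of hook3_loop between -0.02 and 0.02 m) or (x of eye1_right in the frame of hook3_loop between -0.023 and 0.021 m and y of eye1_right in the frame of hook3_loop between -0.0115 and 0.0115 m and z of eye1_right in the frame of hook3_loop between -0.02 and 0.02 m) or (x of eye2_left in the frame of hook3_loop between -0.023 and 0.021 m and y of eye2_left in the frame of hook3_loop between -0.0115 and 0.0115 m and z of eye2_left in the frame of hook3_loop between -0.02 and 0.02 m) or (x of eye2_right in the frame of hook3_loop between -0.023 and 0.021 m and y of eye2_right in the frame of hook3_loop between -0.0115 and 0.0115 m and z of eye2_right in the frame of hook3_loop between -0.02 and 0.02 m) or (x of eye3_left in the frame of hook3_loop between -0.023 and 0.021 m and y of eye3_left in the frame of hook3_loop between -0.0115 and 0.0115 m and z of eye3_left in the frame of hook3_loop between -0.02 and 0.02 m) or (x of eye3_right in the frame of hook3_loop between -0.023 and 0.021 m and y of eye3_right in the frame of hook3_loop between -0.0115 and 0.0115 m and z of eye3_right in the frame of hook3_loop between -0.02 and 0.02 m)) and (angle between hook3_loop's own z axis and vertical below 0.4 rad or angle between hook3_loop's own z axis and vertical above 2.74 rad) and distance between hook1_loop and hook2_loop above 0.055 m and distance between each of hook1_loop, hook2_loop and hook3_loop above 0.055 m), for 0.2 s.
At the end, for the whole second after the job is handed in: Each snap hook present lies round one leg of a lashing eye, one hook to an eye: the leg stands inside the hook's loop, gate shut to within 0.15 rad, hook lying on the base plate within about 20 mm in height and 0.4 rad of flat, either face up; all three lids are shut to within 6 mm (all of step 2 and value of joint each of lid_a, lid_b, lid_c below 0.006 m); the robot touches nothing.
It fails at once if a lid of a wrong compartment is slid open by more than 15 mm (value of joint any of lid_b, lid_c above 0.015 m).
It fails at once if a bystander is moved more than 40 mm (distance of any of tape_roll, tape_measure, driver, torch, mug, grease_jar, door_block from where it was at the start of the episode above 0.04 m).
Of hook1, hook2, hook3 only 2 to 3 are there at a start; the rules pass over those that are not, and their reading is None.
At some moment in a run one of hook1, hook2, hook3 may be knocked a few centimetres aside while the robot is not near it.
Once in a run the grip may slacken for a moment while it holds something.
It also fails if it takes over 210 s, if anything falls off the work surface, if the arm or the gripper's body presses on something with over 40 N, if the wrist force passes 120 N, or if a joint passes its speed limit or range.

### The arm

A 6-joint arm with a two-finger parallel gripper is mounted at the origin on the work surface. World frame = base frame: x ahead of the robot, y to its left, z up, the work surface at z = 0. Lengths are in m, angles in rad, forces in N, time in s.
With the tool pointing down it reaches from about 0.3 to 0.775 m from the base axis. Payload 14.6 kg.
Tool frame: the origin (TCP) lies at the very end of the fingers, on their centre line; the grasp point (between the pads) lies 19 mm behind it; z points along the fingers, y is the direction in which the jaws open and shut (so a half turn about z gives the same grasp; the last joint's range is limited). The gripper opens to 94 mm and grips with 3 to 60 N. Pads are 16 mm wide; open, the fingers measure 119 mm over their backs; the gripper's body (75 mm by 177 mm) begins 78 mm behind the grasp point.
Start: joints at [-1.211, 0.3, 1.521, -0, 1.321, -0.067], TCP at [0.228, -0.501, 0.205] pointing down, gripper open.
Joint ranges: [-3.03, 3.03], [-0.79, 2.21], [0.23, 2.52], [-1.04, 4.18], [0, 3.07], [-2.55, 2.55]. Speed limits (rad/s): [2.22, 2.22, 2.57, 3.14, 3.14, 3.14].

### API

Orientations are given as [roll, pitch, yaw] about the fixed x, y, z axes, in that order (R = Rz(yaw) Ry(pitch) Rx(roll)).
In Python, from station import ctrl, eyes gives the robot as it stands.
- The arm moves only by the tool jog_arm, never from a script. Its argument "moves" is a list of rows, each a list of 3 entries, a list of its own where there are three numbers: the shift along the world's x, y, z in mm, then the turn, a rotation vector about the world's x, y, z in units of 5 degrees (1.0 is 5 degrees), then the finger opening in mm, from 0 to 94. In form: [[[tx, ty, tz], [wx, wy, wz], jaw], ...]. A call has 1 to 5 rows; each row is the pose to reach, as a shift and turn from the pose commanded when the call began; what a row does not reach only later rows make up. A row lasts 1/12 s, in which the tool goes at most 41.7 mm and 7.16 degrees, less where a joint would pass 70% of its speed; a pose out of reach is approached as far as the arm can. A call with a gripper value outside its range is refused whole. The fingers move at their own pace and stop on an object; "squeeze" is the grip in N (left out, the last holds). Time passes only in rows, so rows that repeat a pose let the fingers close. It gives the time, the measured TCP pose, the force and the opening at its end, in the units of the state.
- ctrl.get_obs(): the state, without advancing time (a new reading comes with each control period).
- eyes.camera(name): name is "side" or "top" or "wrist"; returns a dict with "frame" (400x640x3 uint8, red, green, blue), "vertical_fov" (degrees; the focal length in pixels is half the picture's height over the tangent of half this angle, whatever the lens; pixels are square), "cx", "cy" (the principal point, pixels), "eye" and "attitude" of the camera in the world; the wrist camera has in their place "hand_eye" (4x4, takes a point from camera to tool coordinates, whose origin is the TCP and whose axes are the flange's). Camera axes: x right, y down, z forward; pixel columns grow to the right and rows downward; lengths in m; the calibration is good to about 2 mm. The wrist camera is an equidistant fisheye: a pixel r from the principal point sees the ray r / f radians off the axis. A picture is of the moment at which its call begins: read the wrist's pose just before it. There is no depth.
- ctrl.hand_in(): hands the job in, once; it reports no verdict.
The state is a dict: "time_s": time; "qpos": joint angles; "joint_vel": joint speeds; "tau": joint torques, N m; "ee_pos": TCP position; "eef_rot": TCP orientation; "force": force on the tool from outside, world axes, zero at the start; "moment": the same for the moment, N m; "grip_width": finger opening in m.
Only numpy, scipy, OpenCV 4.12 (cv2) and the standard library are available. Lean on these libraries where they do the work, as an engineer would, in place of code of your own. Each camera call takes 0.05 s, during which the arm holds its last target.

## Working session

There is one attempt and no reset: what is moved stays moved. The work goes in short steps, Python scripts to look and compute and a tool call to move; the robot and the scene stay as the last step left them, time stands still between calls to the robot, and variables do not carry over. Pictures are saved under pics/ and viewed, and the job is handed in when it is done.

Besides the shell and the picture viewer there is one more tool, called after "Request:" as name(argument=value, ...), one argument or row to a line, values as JSON. jog_arm: Moves the arm, as the interface text tells. Its arguments: {"type":"object","properties":{"moves":{"type":"array","items":{"type":"array"}},"squeeze":{"type":"number"}},"required":["moves"]}

```bash
ls; mkdir -p pics; cat > h.py <<'E'
import numpy as np, cv2
from scipy.spatial.transform import Rotation as R
from station import ctrl, eyes
def snap(name,fn):
    o=ctrl.get_obs(); c=eyes.camera(name); cv2.imwrite(f'pics/{fn}.png',cv2.cvtColor(c['frame'],cv2.COLOR_RGB2BGR)); return o,c
E
python3 - <<'E'
from h import *
for n in ['top','side','wrist']:
    o,c=snap(n,n+'0'); print(n,{k:v for k,v in c.items() if k!='frame'})
print(o)
E
```

```text
pics
top {'vertical_fov': 49.6681991182259, 'cx': 316.2445385398667, 'cy': 194.03758524672392, 'eye': array([0.39385847, 0.08820144, 1.40557637]), 'attitude': array([-3.0771129e+00,  2.2506639e-03, -1.5655806e+00])}
side {'vertical_fov': 48.29035486598415, 'cx': 315.66531533841146, 'cy': 198.30201504731676, 'eye': array([-0.21542003,  1.19066565,  0.77822281]), 'attitude': array([-2.06625906e+00,  7.91464929e-04, -2.57997227e+00])}
wrist {'vertical_fov': 65.70646984690485, 'cx': 324.7344432461435, 'cy': 197.08056562387196, 'hand_eye': array([[-7.71996174e-05, -9.69039810e-01, -2.46904518e-01,
         7.10790204e-02],
       [ 9.99999994e-01, -9.36384881e-05,  5.48382261e-05,
        -5.44957655e-04],
       [-7.62601900e-05, -2.46904513e-01,  9.69039811e-01,
        -1.79089031e-01],
       [ 0.00000000e+00,  0.00000000e+00,  0.00000000e+00,
         1.00000000e+00]])}
{'time_s': 0.1, 'qpos': array([-1.21058734e+00,  3.00416773e-01,  1.52151291e+00,  1.47575656e-05,
        1.32070967e+00, -6.65800099e-02]), 'joint_vel': array([-0.00132781, -0.00048875, -0.00180513, -0.00031185, -0.00075103,
        0.00035173]), 'tau': array([ 1.48039460e-03, -5.32645190e+01, -3.53281224e+01,  7.09560653e-02,
        2.34573882e-02, -6.72238798e-05]), 'ee_pos': array([ 0.22759999, -0.50043854,  0.20494497]), 'eef_rot': array([-3.14054923e+00, -8.39002971e-05,  4.26785289e-01]), 'force': array([-0.20966705,  0.22290264,  0.51316959]), 'moment': array([-0.00685627, -0.05216063, -0.02875348]), 'grip_width': 0.09358000740925299}
```

View pics/top0.png

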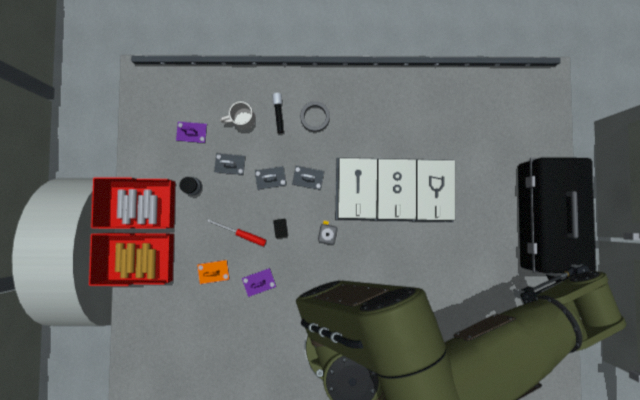

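View pics/side0.png

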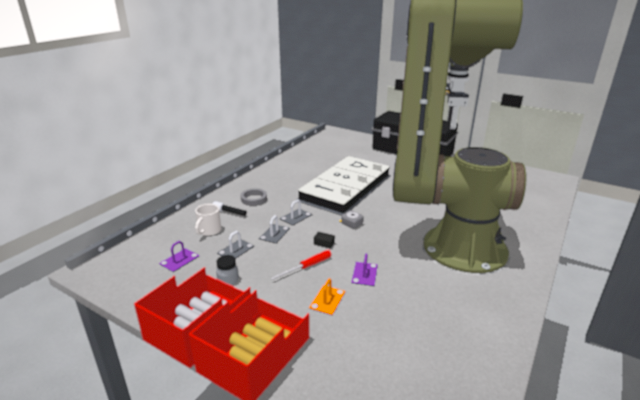

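View pics/wrist0.png

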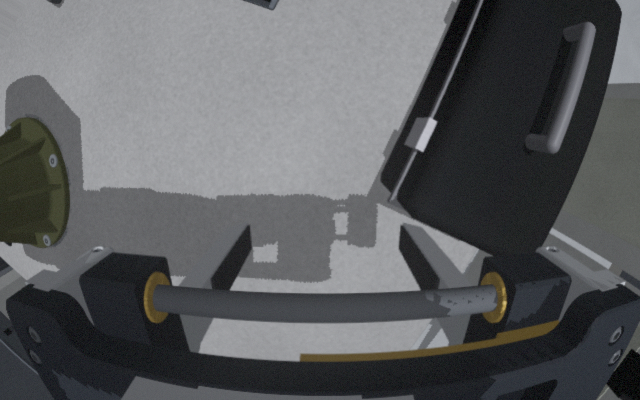

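```bash
cat >> h.py <<'E'
def K(c):
    f=200/np.tan(np.radians(c['vertical_fov'])/2); return f,c['cx'],c['cy']
def ray(c,uv,o=None):
    f,cx,cy=K(c); u,v=uv
    if 'eye' in c:
        d=np.array([(u-cx)/f,(v-cy)/f,1.]); return np.array(c['eye']),R.from_euler('xyz',c['attitude']).apply(d)
    x,y=u-cx,v-cy; r=np.hypot(x,y)+1e-9; t=r/f
    d=np.array([np.sin(t)*x/r,np.sin(t)*y/r,np.cos(t)])
    H=np.array(c['hand_eye']); Rt=R.from_euler('xyz',o['eef_rot'])
    return Rt.apply(H[:3,3])+o['ee_pos'],Rt.apply(H[:3,:3]@d)
def onz(c,uv,z,o=None):
    p,d=ray(c,uv,o); return p+d*(z-p[2])/d[2]
def proj(c,P,o=None):
    f,cx,cy=K(c); P=np.array(P)
    if 'eye' in c:
        q=R.from_euler('xyz',c['attitude']).inv().apply(P-c['eye']); return np.array([cx+f*q[0]/q[2],cy+f*q[1]/q[2]])
    H=np.array(c['hand_eye']); q=R.from_euler('xyz',o['eef_rot']).inv().apply(P-o['ee_pos']); q=H[:3,:3].T@(q-H[:3,3])
    t=np.arccos(q[2]/np.linalg.norm(q)); r=np.hypot(q[0],q[1]); return np.array([cx+f*t*q[0]/r,cy+f*t*q[1]/r])
E
python3 - <<'E'
from h import *
o,c=snap('top','t1')
im=cv2.imread('pics/t1.png')
cv2.imwrite('pics/t1a.png',cv2.resize(im[140:230,205:335],None,fx=6,fy=6,interpolation=cv2.INTER_CUBIC))
cv2.imwrite('pics/t1b.png',cv2.resize(im[145:230,325:465],None,fx=5.5,fy=5.5,interpolation=cv2.INTER_CUBIC))
for uv in [(358,211),(398,211),(437,212),(338,159),(455,161),(338,218),(454,220)]: print(uv,onz(c,uv,0.05))
for uv in [(230,164),(270,177),(308,177)]: print(uv,onz(c,uv,0.005))
E
```

```text
(358, 211) [ 0.42875292 -0.03945561  0.05      ]
(398, 211) [ 0.42939949 -0.16478612  0.05      ]
(437, 212) [ 0.42689793 -0.28689315  0.05      ]
(338, 159) [0.59264678 0.02355312 0.05      ]
(455, 161) [ 0.58809157 -0.3457305   0.05      ]
(338, 218) [0.40651752 0.023186   0.05      ]
(454, 220) [ 0.4021545  -0.33973034  0.05      ]
(230, 164) [0.58108503 0.37381263 0.005     ]
(270, 177) [0.53911231 0.24271732 0.005     ]
(308, 177) [0.53972877 0.11895944 0.005     ]
```

View pics/t1a.png

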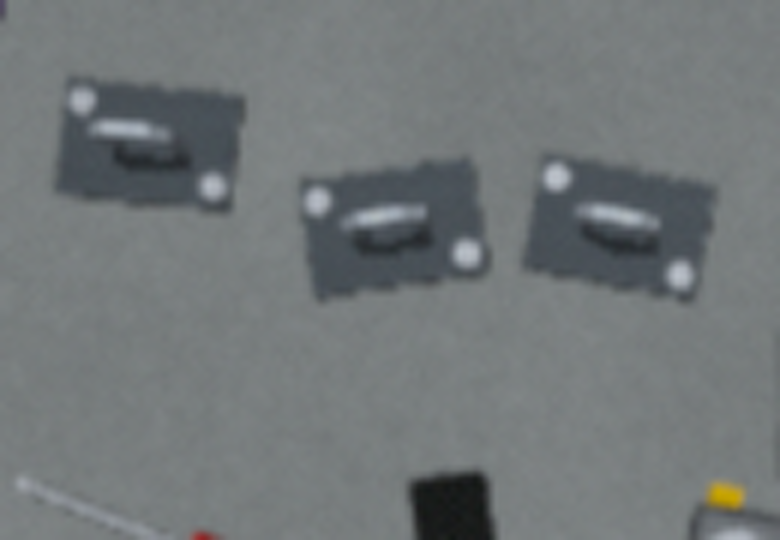

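View pics/t1b.png

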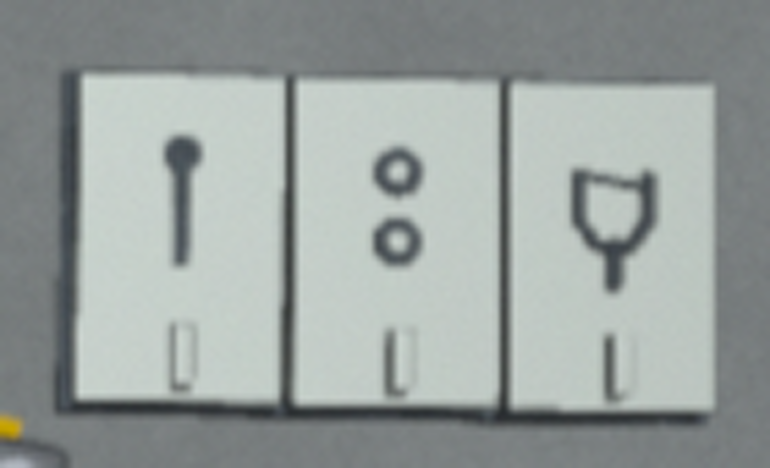

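Request:
jog_arm(
  moves=[
    [[30,43,0],[0,0,-1.2],60],
    [[60,86,0],[0,0,-2.4],60],
    [[90,129,0],[0,0,-3.6],60],
    [[120,170,0],[0,0,-4.89],60],
    [[150,200,0],[0,0,-4.89],60],
  ],
)

```text
time_s: 0.62
ee_pos: [0.3497, -0.3325, 0.2055]
eef_rot: [3.142, -0.0, -0.007]
force: [0.5, -1.5, -0.1]
grip_width: 0.064
```

Request:
jog_arm(
  moves=[
    [[12,15,0],[0,0,0],60],
    [[12,15,0],[0,0,0],60],
    [[12,15,0],[0,0,0],60],
  ],
)

```text
time_s: 0.87
ee_pos: [0.3617, -0.3186, 0.2055]
eef_rot: [3.142, 0.0, 0.002]
force: [0.3, 0.3, 0.3]
grip_width: 0.06
```

```bash
python3 - <<'E'
from h import *
o,c=snap('wrist','w1'); print(o['ee_pos'],o['eef_rot'],o['time_s'],o['qpos'])
o,c=snap('top','t2')
E
```

```text
[ 0.36172135 -0.31860499  0.20545144] [3.14151957e+00 7.56330236e-05 2.19287406e-03] 0.8667 [-7.98049874e-01  1.47961138e-01  1.70690345e+00 -1.09565449e-04
  1.28672831e+00  7.70584283e-01]
```

View pics/w1.png

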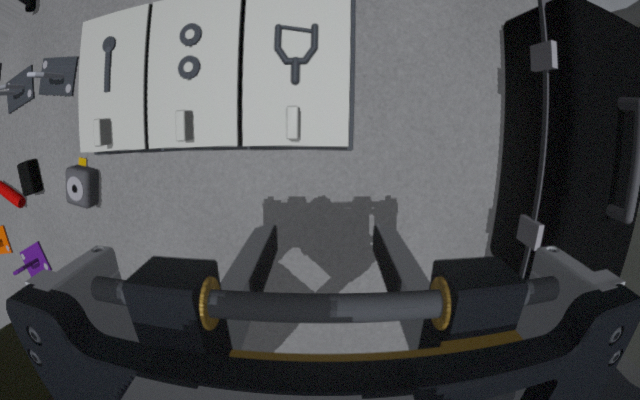

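```bash
python3 - <<'E'
from h import *
im=cv2.imread('pics/w1.png'); cv2.imwrite('pics/w1c.png',cv2.resize(im[0:170,230:370],None,fx=4.5,fy=3.5,interpolation=cv2.INTER_CUBIC))
from station import eyes
c=eyes.camera('wrist');o=ctrl.get_obs()
for uv in [(293,118),(293,107),(293,140)]: print(uv,onz(c,uv,.072,o))
for uv in [(244,148),(350,146),(352,0),(247,0)]: print(uv,onz(c,uv,.046,o))
E
```

```text
(293, 118) [ 0.43372617 -0.2878596   0.072     ]
(293, 107) [ 0.44486661 -0.28794839  0.072     ]
(293, 140) [ 0.4114313  -0.28760084  0.072     ]
(244, 148) [ 0.40204515 -0.22938927  0.046     ]
(350, 146) [ 0.40299262 -0.3472373   0.046     ]
(352, 0) [ 0.56999132 -0.34989624  0.046     ]
(247, 0) [ 0.57450996 -0.23223641  0.046     ]
```

View pics/w1c.png

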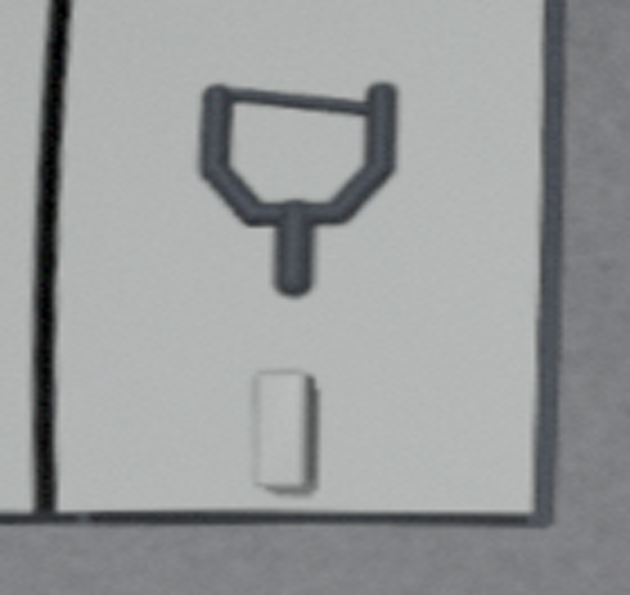

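Request:
jog_arm(
  moves=[
    [[34,15,0],[0,0,-0.1],50],
    [[67,31,-20],[0,0,-0.17],50],
    [[67,31,-60],[0,0,-0.17],50],
    [[67,31,-100],[0,0,-0.17],50],
    [[67,31,-140],[0,0,-0.17],50],
  ],
)

```text
time_s: 1.43
ee_pos: [0.428, -0.2887, 0.0638]
eef_rot: [3.141, -0.001, -0.015]
force: [1.2, 0.1, 0.0]
grip_width: 0.0499
```

Request:
jog_arm(
  moves=[
    [[0,0,-15],[0,0,0],50],
    [[0,0,-15],[0,0,0],5],
    [[0,0,-15],[0,0,0],5],
    [[0,0,-15],[0,0,0],5],
    [[0,0,-15],[0,0,0],5],
  ],
  squeeze=20,
)

```text
time_s: 1.85
ee_pos: [0.428, -0.2888, 0.0505]
eef_rot: [3.141, -0.0, -0.016]
force: [-0.8, -0.2, -0.5]
grip_width: 0.0265
```

Request:
jog_arm(
  moves=[
    [[0,0,0],[0,0,0],5],
    [[0,0,0],[0,0,0],5],
  ],
)

```text
time_s: 2.02
ee_pos: [0.428, -0.2864, 0.0504]
eef_rot: [-3.137, 0.001, -0.016]
force: [1.9, 33.1, 14.7]
grip_width: 0.0134
```

Request:
jog_arm(
  moves=[
    [[0,2.5,0],[0,0,0],5],
    [[0,2.5,0],[0,0,0],5],
    [[0,2.5,0],[0,0,0],5],
  ],
  squeeze=12,
)

```text
time_s: 2.27
ee_pos: [0.4282, -0.2851, 0.0505]
eef_rot: [-3.141, 0.0, -0.015]
force: [-0.4, 7.2, 3.8]
grip_width: 0.0117
```

Request:
jog_arm(
  moves=[
    [[15,0.5,0],[0,0,0],5],
    [[40,0,0],[0,0,0],5],
    [[65,-0.3,0],[0,0,0],5],
    [[90,-0.6,0],[0,0,0],5],
    [[110,-1,0],[0,0,0],5],
  ],
)

```text
time_s: 2.68
ee_pos: [0.5396, -0.2868, 0.0505]
eef_rot: [3.141, 0.0, -0.015]
force: [-2.6, -0.4, 6.2]
grip_width: 0.0117
```

Request:
jog_arm(
  moves=[
    [[20,-0.3,0],[0,0,0],5],
    [[40,-0.6,0],[0,0,0],5],
    [[60,-0.9,0],[0,0,0],5],
    [[72,-1,0],[0,0,0],5],
    [[72,-1,0],[0,0,0],5],
  ],
)

```text
time_s: 3.1
ee_pos: [0.6117, -0.2879, 0.0505]
eef_rot: [3.141, -0.001, -0.014]
force: [2.7, 0.2, 4.3]
grip_width: 0.0115
```

Request:
jog_arm(
  moves=[
    [[0,0,0],[0,0,0],40],
    [[0,0,0],[0,0,0],40],
    [[0,0,20],[0,0,0],40],
    [[0,0,60],[0,0,0],40],
    [[-30,-10,90],[0,0,0.5],40],
  ],
)

```text
time_s: 3.52
ee_pos: [0.5832, -0.296, 0.1409]
eef_rot: [3.141, -0.001, 0.03]
force: [0.6, -1.1, 0.8]
grip_width: 0.0391
```

Request:
jog_arm(
  moves=[
    [[-20,-20,30],[0,0,1.4],40],
    [[-40,-40,60],[0,0,2.8],40],
    [[-60,-60,60],[0,0,4.2],40],
    [[-75,-75,60],[0,0,5.6],40],
    [[-85,-85,60],[0,0,7],40],
  ],
)

```text
time_s: 3.93
ee_pos: [0.4944, -0.3838, 0.1998]
eef_rot: [3.141, -0.0, 0.644]
force: [-0.0, -1.6, -0.8]
grip_width: 0.0402
```

Request:
jog_arm(
  moves=[
    [[0,0,0],[0,0,1.4],40],
    [[0,0,0],[0,0,2.8],40],
    [[0,0,0],[0,0,4.2],40],
    [[0,0,0],[0,0,5.6],40],
    [[0,0,0],[0,0,7],40],
  ],
)

```text
time_s: 4.35
ee_pos: [0.4958, -0.3823, 0.1991]
eef_rot: [3.142, 0.0, 1.256]
force: [0.1, 0.7, 0.1]
grip_width: 0.0397
```

Request:
jog_arm(
  moves=[
    [[0,0,0],[0,0,1.4],40],
    [[0,0,0],[0,0,2.8],40],
    [[0,0,0],[0,0,3.35],40],
    [[0,0,0],[0,0,3.35],40],
  ],
)

```text
time_s: 4.68
ee_pos: [0.4959, -0.3822, 0.1991]
eef_rot: [-3.142, -0.0, 1.545]
force: [-0.7, 0.2, -0.5]
grip_width: 0.04
```

```bash
python3 - <<'E'
from h import *
o,c=snap('wrist','w2'); print(o['ee_pos'],o['eef_rot'],o['time_s'],o['qpos'])
for uv in [(320,100)]: print(onz(c,uv,.022,o))
E
```

```text
[ 0.49589686 -0.38222731  0.19910954] [-3.14155616e+00 -1.66200532e-05  1.54485556e+00] 4.6833 [-7.15153319e-01  4.76154624e-01  1.29343375e+00 -1.05886274e-05
  1.37204302e+00 -6.89210459e-01]
[ 0.49241731 -0.28751952  0.022     ]
```

View pics/w2.png

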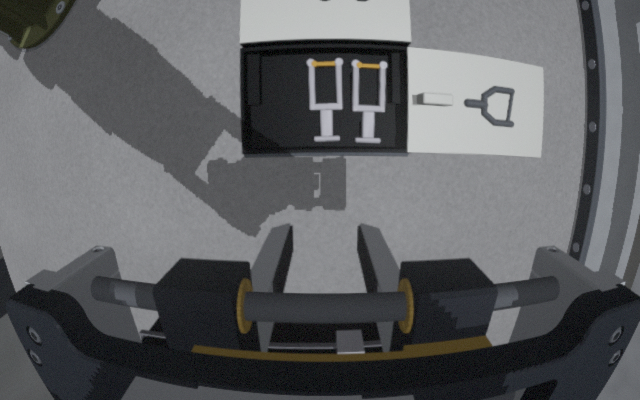

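```bash
python3 - <<'E'
from h import *
o=ctrl.get_obs(); im=cv2.imread('pics/w2.png')
c=eyes.camera('wrist')
g=cv2.cvtColor(im,cv2.COLOR_BGR2GRAY); 
m=np.zeros_like(g); m[50:148,305:392]=(g[50:148,305:392]>130)
n,lab,st,ce=cv2.connectedComponentsWithStats(m)
for i in range(1,n):
    if st[i,4]<50: continue
    ys,xs=np.where(lab==i)
    P=np.array([onz(c,(x,y),.022,o)[:2] for x,y in zip(xs,ys)])
    ymin=P[:,1].min()
    for a,b in [(-.0,.006),(.008,.03),(.03,.036),(.04,.085)]:
        s=P[(P[:,1]>ymin+a)&(P[:,1]<ymin+b)]; print(i,st[i],a,b,s.mean(0),s[:,0].min(),s[:,0].max())
    print(P[:,1].min(),P[:,1].max())
cv2.imwrite('pics/w2c.png',cv2.resize(im[40:165,235:420],None,fx=4,fy=4,interpolation=cv2.INTER_CUBIC))
E
```

```text
1 [ 307   58   36   83 1161] -0.0 0.006 [ 0.49903244 -0.33103285] 0.4846610930827171 0.5133645776010114
1 [ 307   58   36   83 1161] 0.008 0.03 [ 0.49922831 -0.31498654] 0.4928962198836165 0.5058122929788873
1 [ 307   58   36   83 1161] 0.03 0.036 [ 0.49898951 -0.30037552] 0.49033578647935433 0.507364862369032
1 [ 307   58   36   83 1161] 0.04 0.085 [ 0.49926121 -0.27343168] 0.48101387714627397 0.5177248611730043
-0.3337890090834803 -0.23880134249267929
2 [ 352   60   35   83 1124] -0.0 0.006 [ 0.5471481  -0.33426306] 0.53287188453726 0.5609261078462244
2 [ 352   60   35   83 1124] 0.008 0.03 [ 0.54706194 -0.31855526] 0.5410795502680292 0.5530455983744157
2 [ 352   60   35   83 1124] 0.03 0.036 [ 0.54730644 -0.30466102] 0.541471416298266 0.553152611469169
2 [ 352   60   35   83 1124] 0.04 0.085 [ 0.54856068 -0.27768771] 0.5302138851566183 0.567299498078852
-0.3372618407362302 -0.24137562502667198
```

View pics/w2c.png

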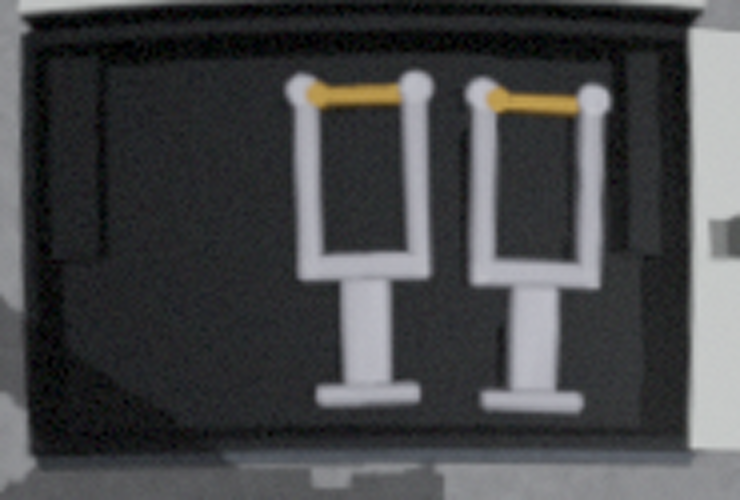

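Request:
jog_arm(
  moves=[
    [[1,40,-20],[0,0,0.2],34],
    [[1,69,-50],[0,0,0.3],34],
    [[1,69,-90],[0,0,0.3],34],
    [[1,69,-130],[0,0,0.3],34],
    [[1,69,-150],[0,0,0.3],34],
  ],
)

```text
time_s: 5.2
ee_pos: [0.4959, -0.3115, 0.0449]
eef_rot: [-3.138, -0.003, 1.567]
force: [0.2, -0.6, 0.2]
grip_width: 0.0339
```

```bash
python3 - <<'E'
from h import *
o,c=snap('wrist','w3'); print(o['ee_pos'],o['eef_rot'],o['time_s'])
for x in (.4965,.499): print(proj(c,[x,-.313,.022],o))
E
```

```text
[ 0.4958524  -0.31153068  0.04488619] [-3.13785169e+00 -2.62764430e-03  1.56749519e+00] 5.2
[326.61772276 227.64231527]
[330.22680572 227.63259196]
```

View pics/w3.png

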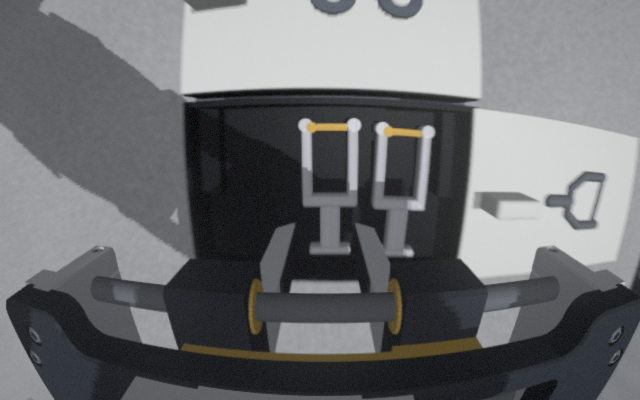

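Request:
jog_arm(
  moves=[
    [[1.5,-1,-20],[0,0,0],34],
    [[1.5,-1,-32],[0,0,0],34],
    [[1.5,-1,-32],[0,0,0],34],
  ],
)

```text
time_s: 5.5
ee_pos: [0.4982, -0.3138, 0.0155]
eef_rot: [-3.139, -0.002, 1.568]
force: [-1.4, 0.5, -0.2]
grip_width: 0.0343
```

Request:
jog_arm(
  moves=[
    [[0,0,0],[0,0,0],5],
    [[0,0,0],[0,0,0],5],
    [[0,0,0],[0,0,0],5],
    [[0,0,0],[0,0,0],5],
    [[0,0,0],[0,0,0],5],
  ],
  squeeze=30,
)

```text
time_s: 5.92
ee_pos: [0.4995, -0.3146, 0.0183]
eef_rot: [3.14, 0.001, 1.569]
force: [-1.4, 1.2, 6.2]
grip_width: 0.0136
```

```bash
python3 - <<'E'
from h import *
o,c=snap('wrist','w4'); print(o['ee_pos'],o['eef_rot'],o['time_s'],o['force'],o['grip_width'])
E
```

```text
[ 0.49954898 -0.31456992  0.01829355] [3.14027950e+00 9.89226537e-04 1.56903890e+00] 5.9167 [-1.38939527  1.16953178  6.23299022] 0.013592534854089327
```

View pics/w4.png

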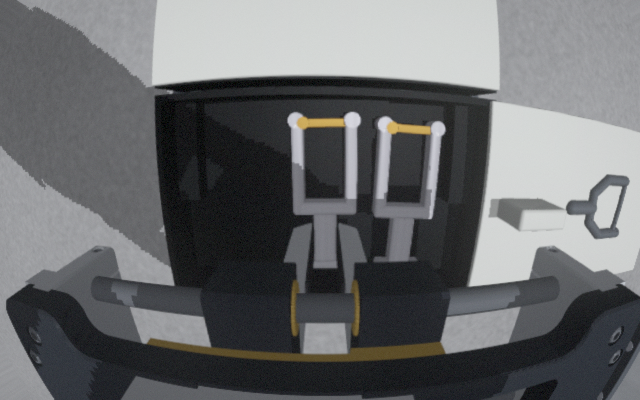

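Request:
jog_arm(
  moves=[
    [[0,0,0],[0,0,0],30],
    [[0,0,0],[0,0,0],30],
    [[0,0,0],[0,0,0],30],
  ],
)

```text
time_s: 6.22
ee_pos: [0.4992, -0.3142, 0.0172]
eef_rot: [3.142, 0.0, 1.569]
force: [-0.1, 0.1, 0.0]
grip_width: 0.0289
```

Request:
jog_arm(
  moves=[
    [[0,0,-3],[0,0,0],30],
    [[0,0,-3],[0,0,0],30],
  ],
)

```text
time_s: 6.38
ee_pos: [0.4989, -0.314, 0.0135]
eef_rot: [-3.141, -0.0, 1.569]
force: [0.5, 0.3, -0.2]
grip_width: 0.0299
```

Request:
jog_arm(
  moves=[
    [[0,0,-1],[0,0,0],5],
    [[0,0,-1],[0,0,0],5],
    [[0,0,-1],[0,0,0],5],
    [[0,0,-1],[0,0,0],5],
    [[0,0,-1],[0,0,0],5],
  ],
  squeeze=35,
)

```text
time_s: 6.8
ee_pos: [0.4991, -0.3142, 0.0131]
eef_rot: [-3.142, -0.0, 1.569]
force: [-0.1, 0.4, -0.3]
grip_width: 0.0137
```

Request:
jog_arm(
  moves=[
    [[0,0,0],[0,0,0],5],
    [[0,0,15],[0,0,0],5],
    [[0,0,50],[0,0,0],5],
    [[0,0,85],[0,0,0],5],
    [[0,0,100],[0,0,0],5],
  ],
)

```text
time_s: 7.22
ee_pos: [0.5002, -0.315, 0.1176]
eef_rot: [3.138, 0.003, 1.569]
force: [0.5, -0.3, -1.0]
grip_width: 0.0137
```

```bash
python3 - <<'E'
from h import *
o,c=snap('wrist','w5'); print(o['ee_pos'],o['eef_rot'],o['time_s'],o['force'],o['grip_width'])
E
```

```text
[ 0.50020919 -0.31498457  0.11757273] [3.13760073e+00 2.86076477e-03 1.56915294e+00] 7.2167 [ 0.45395398 -0.34370334 -1.01078928] 0.013658785056744949
```

View pics/w5.png

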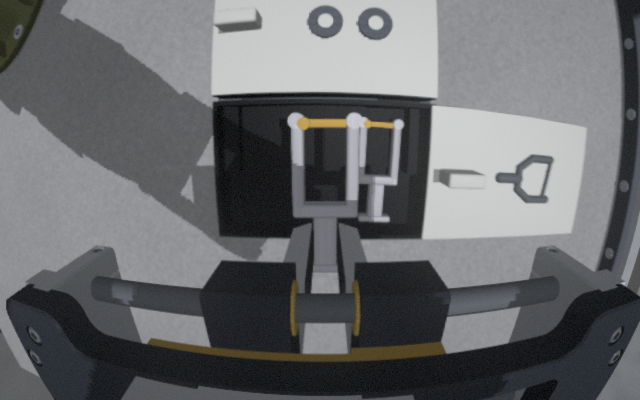

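Request:
jog_arm(
  moves=[
    [[-5,35,20],[0,0,-1.4],5],
    [[-10,70,30],[0,0,-2.8],5],
    [[-15,105,30],[0,0,-4.2],5],
    [[-20,140,30],[0,0,-5.6],5],
    [[-25,175,30],[0,0,-7],5],
  ],
)

```text
time_s: 7.68
ee_pos: [0.4734, -0.1377, 0.1427]
eef_rot: [-3.141, 0.0, 0.952]
force: [0.8, 0.9, -1.7]
grip_width: 0.0144
```

Request:
jog_arm(
  moves=[
    [[-5,35,0],[0,0,-1.4],5],
    [[-10,70,0],[0,0,-2.8],5],
    [[-15,105,0],[0,0,-4.2],5],
    [[-20,140,0],[0,0,-5.6],5],
    [[-25,175,0],[0,0,-7],5],
  ],
)

```text
time_s: 8.1
ee_pos: [0.4494, 0.0321, 0.1427]
eef_rot: [-3.141, 0.0, 0.383]
force: [0.1, -0.1, -0.7]
grip_width: 0.0136
```

Request:
jog_arm(
  moves=[
    [[-5,35,0],[0,0,-1.4],5],
    [[-10,70,0],[0,0,-2.8],5],
    [[-15,105,0],[0,0,-3.8],5],
    [[-20,140,0],[0,0,-3.8],5],
    [[-25,175,0],[0,0,-3.8],5],
  ],
)

```text
time_s: 8.52
ee_pos: [0.4242, 0.2074, 0.1427]
eef_rot: [3.142, 0.0, 0.055]
force: [0.1, 0.4, -1.3]
grip_width: 0.0136
```

Request:
jog_arm(
  moves=[
    [[0,36,0],[0,0,0],5],
    [[0,36,0],[0,0,0],5],
    [[0,36,0],[0,0,0],5],
  ],
)

```text
time_s: 8.77
ee_pos: [0.4245, 0.2427, 0.1423]
eef_rot: [3.141, 0.001, 0.06]
force: [0.3, -1.1, -0.3]
grip_width: 0.0132
```

```bash
python3 - <<'E'
from h import *
o,c=snap('wrist','w6'); print(o['ee_pos'],o['eef_rot'],o['time_s'],o['force'],o['grip_width'],o['qpos'])
E
```

```text
[0.42445378 0.24271227 0.1423305 ] [3.14113856e+00 1.06293724e-03 5.95795510e-02] 8.7667 [ 0.33088127 -1.06931873 -0.32537968] 0.013242857742550856 [ 4.44530520e-01  2.30141141e-01  1.76431311e+00 -2.38074289e-05
  1.14829407e+00  1.95575683e+00]
```

View pics/w6.png

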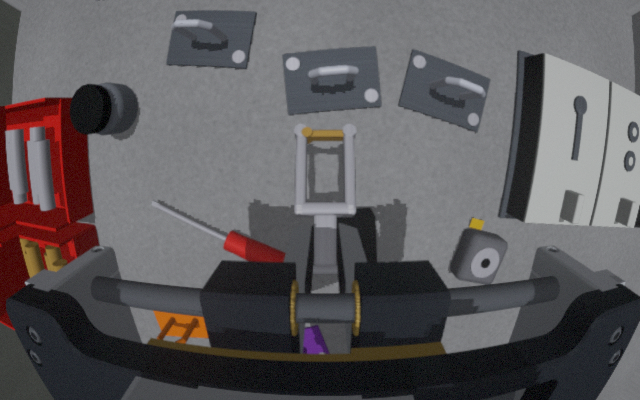

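```bash
python3 - <<'E'
from h import *
o=ctrl.get_obs();c=eyes.camera('wrist')
im=cv2.imread('pics/w6.png'); cv2.imwrite('pics/w6c.png',cv2.resize(im[40:220,270:390],None,fx=5,fy=3.3,interpolation=cv2.INTER_CUBIC))
ct=eyes.camera('top'); print(onz(ct,(280,228),.03))
E
```

```text
[0.37405395 0.20624076 0.03      ]
```

View pics/w6c.png

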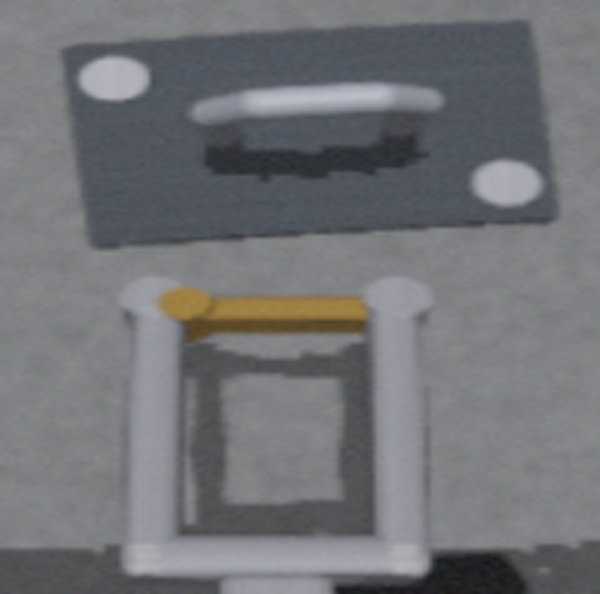

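```bash
cat >> h.py <<'E'
def tool(o,P): return R.from_euler('xyz',o['eef_rot']).inv().apply(np.array(P)-o['ee_pos'])
def eye(c,o,cor,z=.005):
    # corners: far-left, far-right, near-right, near-left in image as seen from robot
    P=np.array([onz(c,u,z,o) for u in cor]); ctr=P.mean(0)
    ax=(P[0]+P[1]-P[2]-P[3]); ay=(P[0]+P[3]-P[1]-P[2])
    yx=np.arctan2(ax[1],ax[0]); yy=np.arctan2(-ay[0],ay[1]); yaw=(yx*.4+yy*.6)
    print('ctr',ctr,'yaws',yx,yy,'size',np.linalg.norm(ax)/2,np.linalg.norm(ay)/2)
    L=ctr[:2]+18e-3*np.array([-np.sin(yaw),np.cos(yaw)]); Rr=2*ctr[:2]-L
    return ctr[:2],yaw,L,Rr
E
python3 - <<'E'
from h import *
o=ctrl.get_obs();c=eyes.camera('wrist')
f=lambda p:(270+p[0]/5,40+p[1]/3.3)
ct,yaw,L,Rr=eye(c,o,[f(p) for p in [(65,48),(530,22),(557,215),(95,245)]]); print(yaw,L,Rr)
for p in (L,Rr):
  for z in (.008,.055): u=proj(c,[*p,z],o); print((u-[270,40])*[5,3.3])
top=o['ee_pos'][2]+.0085
for p in [(150,297),(400,295),(190,540),(378,540),(130,545),(428,545),(125,575),(430,572)]:
    P=onz(c,f(p),top,o); print(p,np.round(tool(o,P)*1e3,1))
E
```

```text
ctr [0.53831491 0.23947653 0.005     ] yaws 0.1489152009270581 0.15618958984460485 size 0.0623804092362959 0.09488464366489506
0.15327983427758615 [0.53556666 0.25726549] [0.54106315 0.22168757]
[223.34134413 132.77241227]
[214.60584756 110.20893691]
[402.59607874 122.33101991]
[425.22212327  98.23574246]
(150, 297) [ 65.4 -13.9  -8.5]
(400, 295) [65.7 13.5 -8.5]
(190, 540) [23.6 -9.9 -8.5]
(378, 540) [23.6 11.6 -8.5]
(130, 545) [ 22.7 -16.9  -8.5]
(428, 545) [22.7 17.4 -8.5]
(125, 575) [ 17.2 -17.6  -8.5]
(430, 572) [17.7 17.7 -8.5]
```

```bash
python3 - <<'E'
from h import *
c=eyes.camera('wrist')
im=cv2.imread('pics/w5.png'); cv2.imwrite('pics/w5c.png',cv2.resize(im[100:230,270:390],None,fx=5,fy=4,interpolation=cv2.INTER_CUBIC))
im=cv2.imread('pics/w6.png'); cv2.imwrite('pics/w6d.png',cv2.resize(im[100:230,270:390],None,fx=5,fy=4,interpolation=cv2.INTER_CUBIC))
E
```

```text
(no output)
```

View pics/w5c.png

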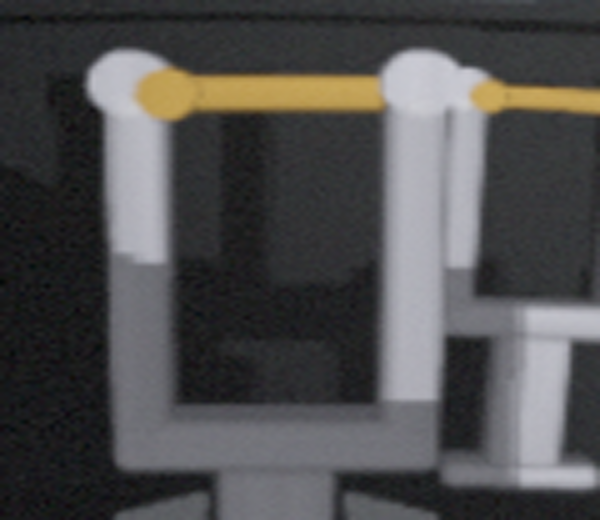

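View pics/w6d.png

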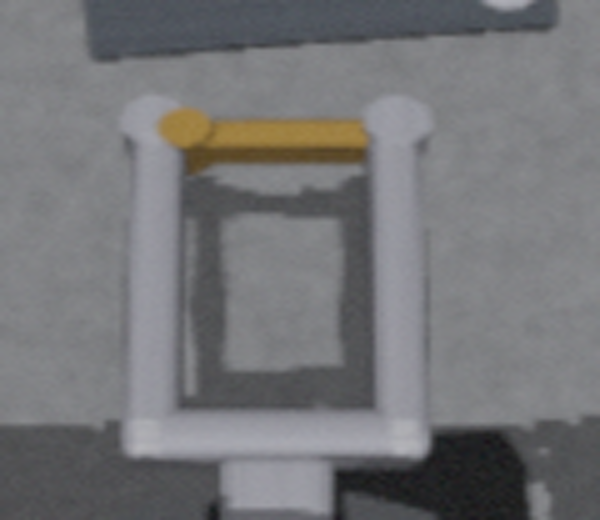

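```bash
cat >> h.py <<'E'
def pnp(c,uv,P):
    f,cx,cy=K(c); n=[]
    for u,v in uv:
        x,y=u-cx,v-cy; r=np.hypot(x,y); t=np.tan(r/f)/r; n.append((x*t,y*t))
    ok,rv,tv=cv2.solvePnP(np.array(P,float),np.array(n),np.eye(3),None)
    pr=cv2.projectPoints(np.array(P,float),rv,tv,np.eye(3),None)[0][:,0]
    H=np.array(c['hand_eye']); Rm=H[:3,:3]@cv2.Rodrigues(rv)[0]; t=H[:3,:3]@tv[:,0]+H[:3,3]
    print('loop in tool mm',np.round(t*1e3,1),'xaxis',np.round(Rm[:,0],3),'zaxis',np.round(Rm[:,2],3),'res px',np.round((pr-n)*f,1).tolist())
    return t,Rm
HP=np.array([[26,15.5,6],[26,-15.5,6],[-22,12,6],[-22,-12,6],[-29,19,6],[-29,-19,6]])*1e-3
E
python3 - <<'E'
from h import *
c=eyes.camera('wrist'); g=lambda L:[(270+x/5,100+y/4) for x,y in L]
pnp(c,g([(125,82),(418,80),(175,405),(380,405),(115,468),(437,465)]),HP)
pnp(c,g([(150,118),(400,118),(180,410),(377,410),(122,455),(430,455)]),HP)
E
```

```text
loop in tool mm [45.5 -0.3 -2.2] xaxis [ 0.997 -0.011 -0.071] zaxis [-0.071 -0.002 -0.997] res px [[0.8, -0.3], [-0.6, -0.4], [-0.5, 2.5], [-0.0, 2.1], [0.1, -2.0], [0.3, -1.8]]
loop in tool mm [38.6 -0.1 18. ] xaxis [ 0.915 -0.004  0.402] zaxis [ 0.402  0.016 -0.915] res px [[1.2, -0.3], [-1.1, -0.2], [-0.2, 0.1], [-0.4, 0.0], [-0.1, 0.2], [0.6, 0.1]]
```

Request:
jog_arm(
  moves=[
    [[3,0,-35],[0,0,0],5],
    [[3,0,-70],[0,0,0],5],
    [[3,0,-95],[0,0,0],5],
    [[3,0,-102],[0,0,0],5],
    [[3,0,-102],[0,0,0],5],
  ],
)

```text
time_s: 9.48
ee_pos: [0.4275, 0.2408, 0.04]
eef_rot: [3.14, 0.003, 0.056]
force: [0.3, -0.6, -0.9]
grip_width: 0.0133
```

Request:
jog_arm(
  moves=[
    [[0,0,-5],[0,0,0],5],
    [[0,0,-10],[0,0,0],5],
    [[0,0,-15],[0,0,0],5],
    [[0,0,-20],[0,0,0],5],
    [[0,0,-25],[0,0,0],5],
  ],
  squeeze=4,
)

```text
time_s: 9.9
ee_pos: [0.4284, 0.2417, 0.0162]
eef_rot: [-3.141, -0.001, 0.057]
force: [-0.0, 0.6, 0.6]
grip_width: 0.0138
```

Request:
jog_arm(
  moves=[
    [[0,0,-5],[0,0,0],5],
    [[0,0,-10],[0,0,0],5],
    [[0,0,-11],[0,0,0],5],
  ],
)

```text
time_s: 10.15
ee_pos: [0.4278, 0.2415, 0.0043]
eef_rot: [3.141, 0.001, 0.057]
force: [-0.5, 0.5, -0.3]
grip_width: 0.0141
```

Request:
jog_arm(
  moves=[
    [[0,0,0],[0,0,0],22],
    [[0,0,0],[0,0,0],22],
    [[0,0,0],[0,0,0],22],
  ],
)

```text
time_s: 10.4
ee_pos: [0.4283, 0.2417, 0.0054]
eef_rot: [-3.141, -0.0, 0.057]
force: [-0.8, -1.5, -0.2]
grip_width: 0.0218
```

```bash
python3 - <<'E'
from h import *
o,c=snap('wrist','w7'); print(o['ee_pos'],o['eef_rot'],o['time_s'],o['force'],o['grip_width'])
E
```

```text
[0.42829272 0.24166979 0.00538387] [-3.14140113e+00 -4.51535535e-04  5.67019756e-02] 10.4 [-0.8380989  -1.51141593 -0.15193756] 0.021787711775262956
```

View pics/w7.png

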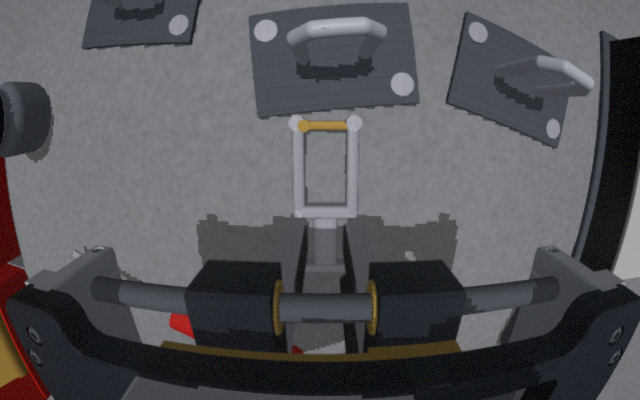

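Request:
jog_arm(
  moves=[
    [[0,0,-1],[0,0,0],5],
    [[0,0,-1],[0,0,0],5],
    [[0,0,-1],[0,0,0],5],
    [[0,0,-1],[0,0,0],5],
    [[0,0,-1],[0,0,0],5],
  ],
  squeeze=45,
)

```text
time_s: 10.87
ee_pos: [0.4281, 0.2416, 0.0042]
eef_rot: [-3.142, -0.0, 0.057]
force: [0.6, -0.5, -0.4]
grip_width: 0.0134
```

Request:
jog_arm(
  moves=[
    [[0,0,5],[0,0,0],5],
    [[0,0,9],[0,0,0.6],5],
    [[12,1,9],[0,0,1.1],5],
    [[20,2,9],[0,0,1.1],5],
    [[20,2,9],[0,0,1.1],5],
  ],
)

```text
time_s: 11.28
ee_pos: [0.4494, 0.2437, 0.0135]
eef_rot: [-3.141, -0.001, 0.151]
force: [0.5, 0.2, -0.7]
grip_width: 0.0132
```

```bash
python3 - <<'E'
from h import *
o,c=snap('wrist','w8'); print(o['ee_pos'],o['eef_rot'],o['time_s'],o['force'],o['grip_width'])
im=cv2.imread('pics/w8.png'); cv2.imwrite('pics/w8c.png',cv2.resize(im[0:230,240:430],None,fx=4,fy=2.6,interpolation=cv2.INTER_CUBIC))
E
```

```text
[0.44935541 0.24373894 0.01345165] [-3.14132756e+00 -1.00614893e-03  1.50868322e-01] 11.2833 [ 0.5110718   0.20215649 -0.69600251] 0.013160407971527356
```

View pics/w8c.png

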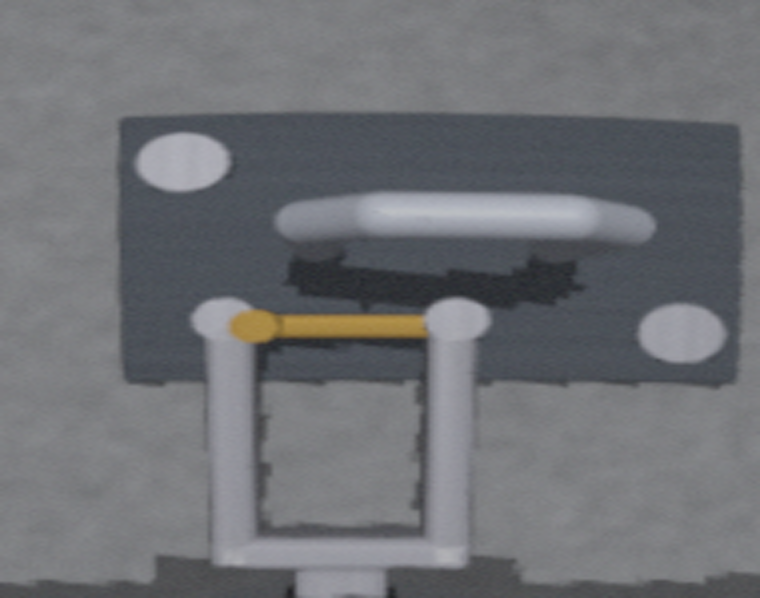

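```bash
python3 - <<'E'
from h import *
o=ctrl.get_obs();c=eyes.camera('wrist')
f=lambda p:(240+p[0]/4,p[1]/2.6)
ct,yaw,L,Rr=eye(c,o,[f(p) for p in [(122,120),(738,127),(736,382),(125,381)]]); print(yaw,L,Rr)
print(tool(o,[*L,.011])*1e3)
t,Rm=pnp(c,[f(p) for p in [(223,318),(457,317),(258,540),(428,540),(215,565),(467,565)]],HP)
u=proj(c,[*L,.008],o); print((u-[240,0])*[4,2.6])
# world displacement from present so loop centre = leg+13mm along hook x
d=np.array([tool(o,[*L,.011])[0]*1e3+13-t[0]*1e3, tool(o,[*L,.011])[1]*1e3-t[1]*1e3,0]); print('tool shift',d,'world',R.from_euler('xyz',o['eef_rot']).apply(d))
E
```

```text
ctr [0.53604193 0.2424963  0.005     ] yaws 0.1543437439943371 0.15658288788542976 size 0.06224005182533223 0.09455832710444609
0.15568723032899268 [0.53325087 0.2602786 ] [0.538833   0.22471401]
[86.36317636 -3.80964253  2.102721  ]
loop in tool mm [44.4 -0.1 -5.2] xaxis [ 0.995 -0.005 -0.103] zaxis [-0.103 -0.01  -0.995] res px [[0.0, 0.3], [0.0, 0.5], [-0.0, -0.9], [-0.6, -1.0], [-0.9, 0.6], [1.4, 0.5]]
[315.71242206 244.31460498]
tool shift [54.96462312 -3.74062189  0.        ] world [5.37800289e+01 1.19503363e+01 3.24349422e-04]
```

Request:
jog_arm(
  moves=[
    [[0.6,3.7,-2],[0,0,0],5],
    [[10,5.1,-3],[0,0,0],5],
    [[20,6.6,-3],[0,0,0],5],
    [[30,8.2,-3],[0,0,0],5],
    [[40,9.8,-3],[0,0,0],5],
  ],
)

```text
time_s: 11.8
ee_pos: [0.4883, 0.2537, 0.0097]
eef_rot: [3.142, 0.001, 0.153]
force: [-1.5, 0.3, -0.2]
grip_width: 0.0133
```

```bash
python3 - <<'E'
from h import *
o,c=snap('wrist','w9'); print(o['ee_pos'],o['eef_rot'],o['time_s'],o['force'],o['grip_width'])
im=cv2.imread('pics/w9.png'); cv2.imwrite('pics/w9c.png',cv2.resize(im[0:230,240:430],None,fx=4,fy=2.6,interpolation=cv2.INTER_CUBIC))
E
```

```text
[0.48828781 0.25365625 0.00970588] [3.14152720e+00 1.42800641e-03 1.52649676e-01] 11.8 [-1.49189955  0.27216727 -0.2486682 ] 0.013332000923710641
```

View pics/w9c.png

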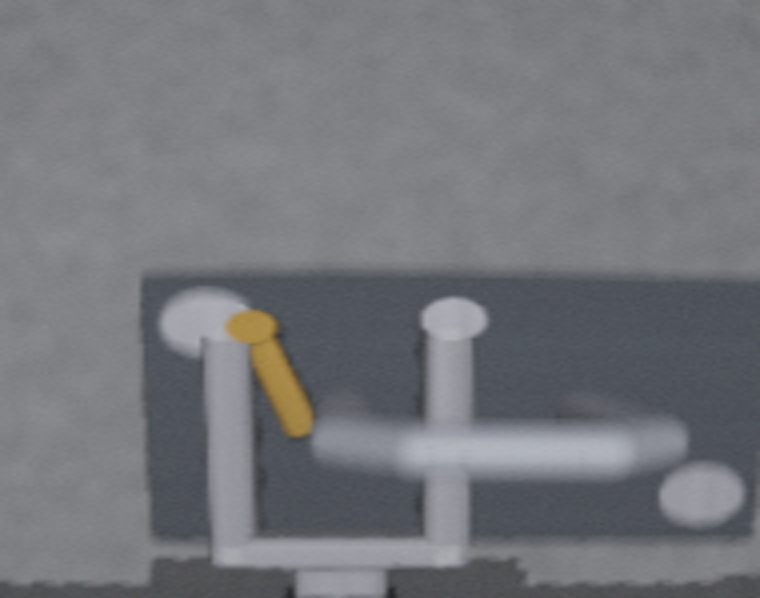

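Request:
jog_arm(
  moves=[
    [[7,1,0],[0,0,0],5],
    [[14,2.1,0],[0,0,0],5],
    [[14,2.1,-1],[0,0,0],5],
    [[14,2.1,-1],[0,0,0],5],
  ],
)

```text
time_s: 12.18
ee_pos: [0.5025, 0.2555, 0.0092]
eef_rot: [-3.141, -0.001, 0.152]
force: [0.7, 0.1, 0.2]
grip_width: 0.0133
```

```bash
python3 - <<'E'
from h import *
o,c=snap('wrist','w10'); print(o['ee_pos'],o['eef_rot'],o['time_s'],o['force'],o['grip_width'])
im=cv2.imread('pics/w10.png'); cv2.imwrite('pics/w10c.png',cv2.resize(im[0:230,240:430],None,fx=4,fy=2.6,interpolation=cv2.INTER_CUBIC))
E
```

```text
[0.50254812 0.25550588 0.009175  ] [-3.14149759e+00 -8.15426497e-04  1.52466040e-01] 12.1833 [0.68407959 0.12110002 0.18121208] 0.013273914981228922
```

View pics/w10c.png

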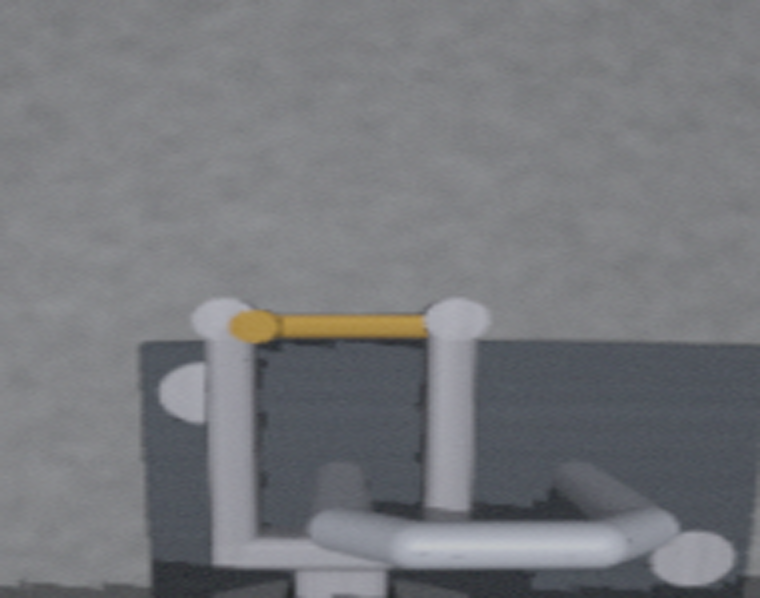

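Request:
jog_arm(
  moves=[
    [[0,0,0],[0,0,0],34],
    [[0,0,0],[0,0,0],34],
    [[0,0,0],[0,0,0],34],
    [[0,0,20],[0,0,0],34],
    [[0,0,60],[0,0,0],34],
  ],
)

```text
time_s: 12.65
ee_pos: [0.4997, 0.2545, 0.0659]
eef_rot: [3.14, 0.008, 0.153]
force: [0.5, -0.2, -0.5]
grip_width: 0.0341
```

Request:
jog_arm(
  moves=[
    [[-10,-10,40],[0,0,0],34],
    [[-50,-20,70],[0,0,0],34],
    [[-80,-30,70],[0,0,0],34],
    [[-80,-30,70],[0,0,0],34],
  ],
)

```text
time_s: 12.98
ee_pos: [0.4174, 0.2241, 0.1403]
eef_rot: [3.142, 0.0, 0.153]
force: [-0.0, -0.4, 1.1]
grip_width: 0.0342
```

```bash
python3 - <<'E'
from h import *
o,c=snap('wrist','w11'); print(o['ee_pos'],o['eef_rot'],o['time_s'],o['force'],o['grip_width'])
E
```

```text
[0.41743733 0.22408801 0.14033437] [3.14159158e+00 3.86425591e-04 1.53308153e-01] 12.9833 [-0.01998151 -0.37323742  1.07841262] 0.03421400163894047
```

View pics/w11.png

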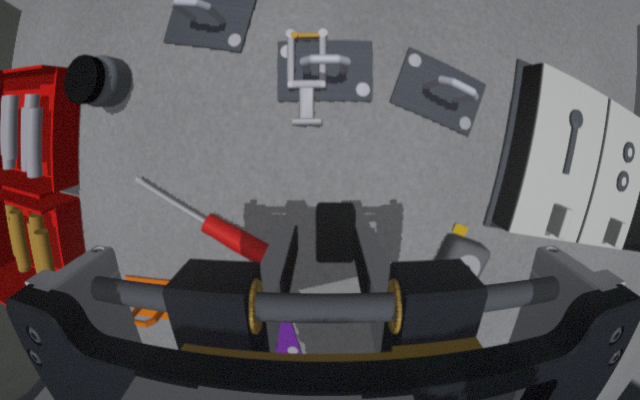

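Request:
jog_arm(
  moves=[
    [[5,-38,20],[0,0,1.4],34],
    [[10,-76,40],[0,0,2.8],34],
    [[15,-114,60],[0,0,4.2],34],
    [[20,-152,60],[0,0,5.6],34],
    [[25,-190,60],[0,0,7],34],
  ],
)

```text
time_s: 13.45
ee_pos: [0.4458, 0.0553, 0.1994]
eef_rot: [3.14, -0.002, 0.706]
force: [0.0, -0.0, -0.5]
grip_width: 0.0345
```

Request:
jog_arm(
  moves=[
    [[7,-38,0],[0,0,1.4],34],
    [[14,-76,0],[0,0,2.8],34],
    [[21,-114,0],[0,0,4.2],34],
    [[28,-152,0],[0,0,5.6],34],
    [[35,-190,0],[0,0,7],34],
  ],
)

```text
time_s: 13.87
ee_pos: [0.4783, -0.1232, 0.198]
eef_rot: [3.142, -0.0, 1.254]
force: [1.4, 0.0, -0.3]
grip_width: 0.0338
```

Request:
jog_arm(
  moves=[
    [[10,-38,0],[0,0,1.4],34],
    [[20,-76,0],[0,0,2.2],34],
    [[30,-114,0],[0,0,2.2],34],
    [[40,-152,0],[0,0,2.2],34],
    [[50,-190,0],[0,0,2.2],34],
  ],
)

```text
time_s: 14.28
ee_pos: [0.5282, -0.3135, 0.1975]
eef_rot: [-3.141, -0.0, 1.44]
force: [0.4, -0.1, -0.2]
grip_width: 0.0341
```

Request:
jog_arm(
  moves=[
    [[10,-30,0],[0,0,0],34],
    [[15,-30,0],[0,0,0],34],
    [[15,-30,0],[0,0,0],34],
  ],
)

```text
time_s: 14.53
ee_pos: [0.5432, -0.3424, 0.1965]
eef_rot: [-3.14, -0.001, 1.439]
force: [-0.3, 0.2, -0.1]
grip_width: 0.0342
```

```bash
python3 - <<'E'
from h import *
o,c=snap('wrist','w12'); print(o['ee_pos'],o['eef_rot'],o['time_s'],o['force'],o['grip_width'])
im=cv2.imread('pics/w12.png')
g=cv2.cvtColor(im,cv2.COLOR_BGR2GRAY); 
E
```

```text
[ 0.54318204 -0.34238204  0.19651315] [-3.14029095e+00 -8.15020801e-04  1.43902344e+00] 14.5333 [-0.27819212  0.22629908 -0.12773269] 0.03419403037057805
```

View pics/w12.png

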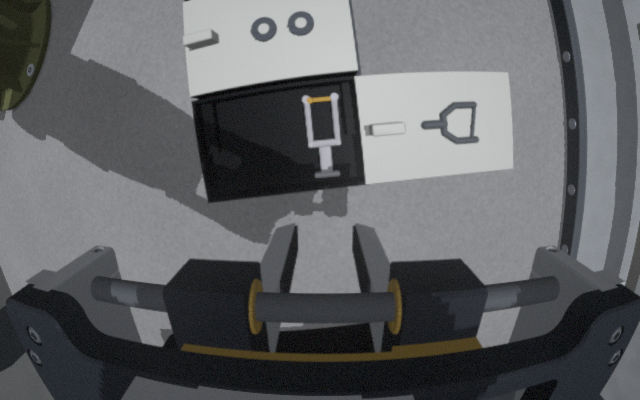

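```bash
python3 - <<'E'
from h import *
o=ctrl.get_obs(); c=eyes.camera('wrist')
im=cv2.imread('pics/w12.png')
cv2.imwrite('pics/w12c.png',cv2.resize(im[85:190,280:365],None,fx=5,fy=5,interpolation=cv2.INTER_CUBIC))
for uv in [(309,100),(334,98),(309,146),(340,143),(320,150),(332,149),(327,174),(325,158)]: print(uv,onz(c,uv,.022,o))
E
```

```text
(309, 100) [ 0.53687108 -0.24497081  0.022     ]
(334, 98) [ 0.56511375 -0.24642541  0.022     ]
(309, 146) [ 0.52976961 -0.29723168  0.022     ]
(340, 143) [ 0.56533028 -0.29841654  0.022     ]
(320, 150) [ 0.5416257  -0.30348409  0.022     ]
(332, 149) [ 0.555389   -0.30412003  0.022     ]
(327, 174) [ 0.54596228 -0.33226029  0.022     ]
(325, 158) [ 0.54609445 -0.31341174  0.022     ]
```

View pics/w12c.png

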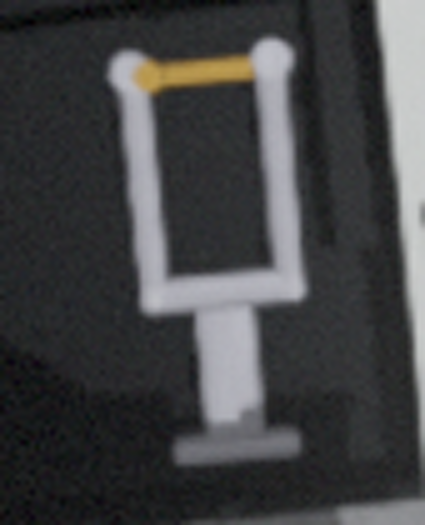

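Request:
jog_arm(
  moves=[
    [[3.8,26,-20],[0,0,0.92],34],
    [[3.8,26,-60],[0,0,0.92],34],
    [[3.8,26,-100],[0,0,0.92],34],
    [[3.8,26,-140],[0,0,0.92],34],
    [[3.8,26,-155],[0,0,0.92],34],
  ],
)

```text
time_s: 15.05
ee_pos: [0.5445, -0.3123, 0.0381]
eef_rot: [-3.136, -0.003, 1.523]
force: [-0.6, 0.2, -0.9]
grip_width: 0.0342
```

Request:
jog_arm(
  moves=[
    [[0,0,-14],[0,0,0],34],
    [[0,0,-20],[0,0,0],34],
    [[0,0,-20],[0,0,0],34],
    [[0,0,-20],[0,0,0],34],
  ],
)

```text
time_s: 15.38
ee_pos: [0.5471, -0.3151, 0.0246]
eef_rot: [3.14, 0.001, 1.521]
force: [-0.0, 0.0, 0.8]
grip_width: 0.0339
```

Request:
jog_arm(
  moves=[
    [[0,0,-10],[0,0,0],34],
    [[0,0,-10],[0,0,0],34],
    [[0,0,-10],[0,0,0],34],
  ],
)

```text
time_s: 15.63
ee_pos: [0.5464, -0.315, 0.0132]
eef_rot: [-3.141, -0.0, 1.521]
force: [-0.1, 0.0, -0.1]
grip_width: 0.0338
```

```bash
python3 - <<'E'
from h import *
o,c=snap('wrist','w13'); print(o['ee_pos'],o['eef_rot'],o['time_s'],o['force'],o['grip_width'])
E
```

```text
[ 0.54642347 -0.31503457  0.01317649] [-3.14149645e+00 -1.73892346e-05  1.52097313e+00] 15.6333 [-0.05464266  0.016243   -0.05592432] 0.03384633510313718
```

View pics/w13.png

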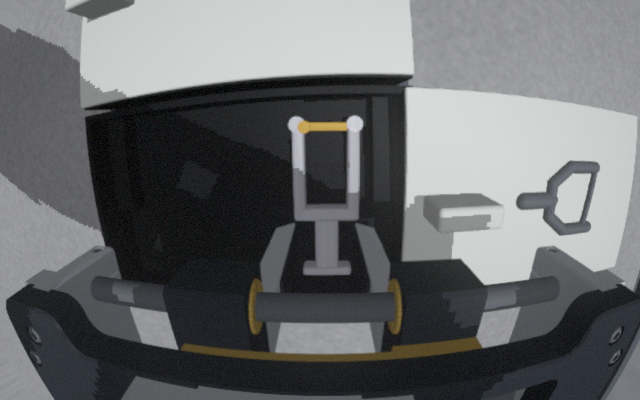

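Stem (326,245) is centred between the fingers and aligned. Closing.

Request:
jog_arm(
  moves=[
    [[0,0,0],[0,0,0],5],
    [[0,0,0],[0,0,0],5],
    [[0,0,0],[0,0,0],5],
    [[0,0,0],[0,0,0],5],
    [[0,0,0],[0,0,0],5],
  ],
)

```text
time_s: 16.1
ee_pos: [0.5466, -0.3151, 0.0134]
eef_rot: [3.141, 0.0, 1.521]
force: [-0.8, 0.2, 1.2]
grip_width: 0.0134
```

Request:
jog_arm(
  moves=[
    [[0,0,0],[0,0,0],5],
    [[0,0,20],[0,0,0],5],
    [[0,0,55],[0,0,0],5],
    [[0,0,90],[0,0,0],5],
    [[0,0,125],[0,0,0],5],
  ],
)

```text
time_s: 16.52
ee_pos: [0.5461, -0.3149, 0.1394]
eef_rot: [-3.141, -0.0, 1.521]
force: [0.6, -1.3, -1.6]
grip_width: 0.0134
```

Request:
jog_arm(
  moves=[
    [[-10,38,5],[0,0,-1.4],5],
    [[-20,76,5],[0,0,-2.8],5],
    [[-30,114,5],[0,0,-4.2],5],
    [[-40,152,5],[0,0,-5.6],5],
    [[-50,190,5],[0,0,-7],5],
  ],
)

```text
time_s: 16.93
ee_pos: [0.4955, -0.1236, 0.1431]
eef_rot: [-3.141, 0.0, 0.904]
force: [1.3, 0.0, -0.9]
grip_width: 0.0136
```

Request:
jog_arm(
  moves=[
    [[-15,36,0],[0,0,-1.4],5],
    [[-30,72,0],[0,0,-2.8],5],
    [[-45,108,0],[0,0,-4.2],5],
    [[-55,144,0],[0,0,-5.6],5],
    [[-65,180,0],[0,0,-7],5],
  ],
)

```text
time_s: 17.35
ee_pos: [0.4327, 0.0494, 0.1433]
eef_rot: [3.141, -0.0, 0.334]
force: [1.4, -0.8, -0.7]
grip_width: 0.0134
```

Request:
jog_arm(
  moves=[
    [[-5,20,0],[0,0,-1.4],5],
    [[-5,40,0],[0,0,-2.8],5],
    [[-5,60,0],[0,0,-4.2],5],
    [[-5,70,0],[0,0,-5.3],5],
    [[-5,70,0],[0,0,-5.3],5],
  ],
)

```text
time_s: 17.77
ee_pos: [0.4285, 0.1194, 0.1432]
eef_rot: [-3.141, 0.0, -0.125]
force: [0.3, 0.1, -0.4]
grip_width: 0.0133
```

```bash
python3 - <<'E'
from h import *
o,c=snap('wrist','w14'); print(o['ee_pos'],o['eef_rot'],o['time_s'],o['force'],o['grip_width'])
im=cv2.imread('pics/w14.png'); cv2.imwrite('pics/w14c.png',cv2.resize(im[0:230,240:430],None,fx=4,fy=2.6,interpolation=cv2.INTER_CUBIC))
E
```

```text
[0.42848458 0.11943652 0.14315722] [-3.14142374e+00  1.29016462e-04 -1.25442650e-01] 17.7667 [ 0.26118807  0.08740488 -0.38442693] 0.013280880223779941
```

View pics/w14.png

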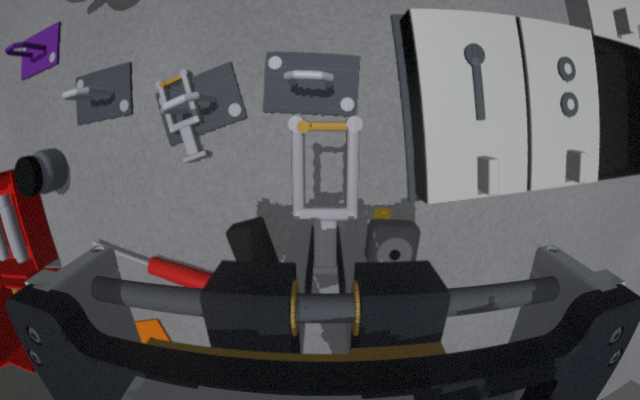

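View pics/w14c.png

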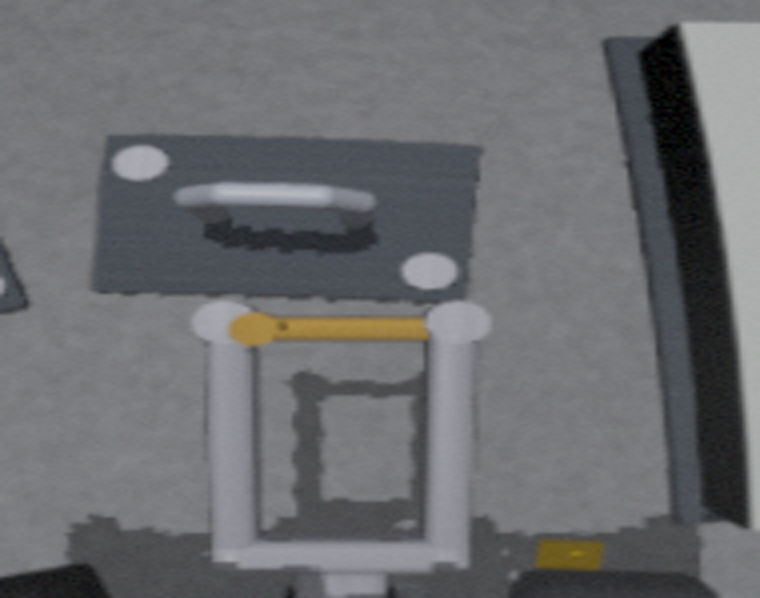

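```bash
python3 - <<'E'
from h import *
o=ctrl.get_obs();c=eyes.camera('wrist')
f=lambda p:(240+p[0]/4,p[1]/2.6)
ct,yaw,L,Rr=eye(c,o,[f(p) for p in [(107,136),(481,147),(468,301),(94,291)]]); print(yaw,L,Rr)
t,Rm=pnp(c,[f(p) for p in [(223,320),(458,321),(258,540),(430,540),(215,562),(467,565)]],HP)
for p in (L,Rr):
  u=proj(c,[*p,.008],o); print((u-[240,0])*[4,2.6])
u=np.array([np.cos(yaw),np.sin(yaw)]); v=np.array([-u[1],u[0]])
for n,p in (('L',L),('R',Rr)): print(n,'start',p-u*(.042+.0455),'end',p-u*(.0455-.013))
im=cv2.imread('pics/w14.png'); cv2.imwrite('pics/w14d.png',cv2.resize(im[50:180,140:260],None,fx=5,fy=4,interpolation=cv2.INTER_CUBIC))
E
```

```text
ctr [0.53815621 0.11893578 0.005     ] yaws -0.17294150400407537 -0.17406509145140103 size 0.06243099960998089 0.09556380470803433
-0.17361565647247076 [0.54126562 0.13666518] [0.53504681 0.10120638]
loop in tool mm [44.2  0.3 -5.4] xaxis [ 0.988 -0.005 -0.153] zaxis [-0.153 -0.041 -0.987] res px [[-0.0, 0.4], [0.2, 0.1], [0.2, -1.3], [-1.2, -0.8], [-0.5, 0.9], [1.3, 0.6]]
[214.05502945 213.10566646]
[357.64275383 217.06434639]
L start [0.45508104 0.15178035] end [0.5092542  0.14227938]
R start [0.44886223 0.11632155] end [0.50303539 0.10682058]
```

View pics/w14d.png

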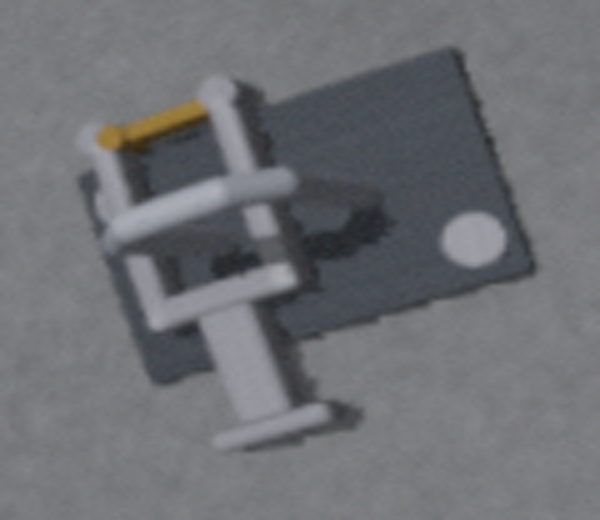

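Request:
jog_arm(
  moves=[
    [[0,0,-35],[0,0,-0.3],5],
    [[5,0,-70],[0,0,-0.55],5],
    [[15,-1,-105],[0,0,-0.55],5],
    [[18,-1,-129],[0,0,-0.55],5],
    [[18,-1,-129],[0,0,-0.55],5],
  ],
)

```text
time_s: 18.28
ee_pos: [0.4448, 0.1155, 0.0103]
eef_rot: [3.139, 0.006, -0.169]
force: [-1.4, -0.1, -1.9]
grip_width: 0.0137
```

```bash
python3 - <<'E'
from h import *
o,c=snap('wrist','w15'); print(o['ee_pos'],o['eef_rot'],o['time_s'],o['force'],o['grip_width'])
im=cv2.imread('pics/w15.png'); cv2.imwrite('pics/w15c.png',cv2.resize(im[0:230,220:410],None,fx=4,fy=2.6,interpolation=cv2.INTER_CUBIC))
E
```

```text
[0.44483994 0.11554907 0.01027563] [ 3.13924757  0.00627621 -0.16878765] 18.2833 [-1.37285477 -0.13256387 -1.89154768] 0.013729982531128348
```

View pics/w15c.png

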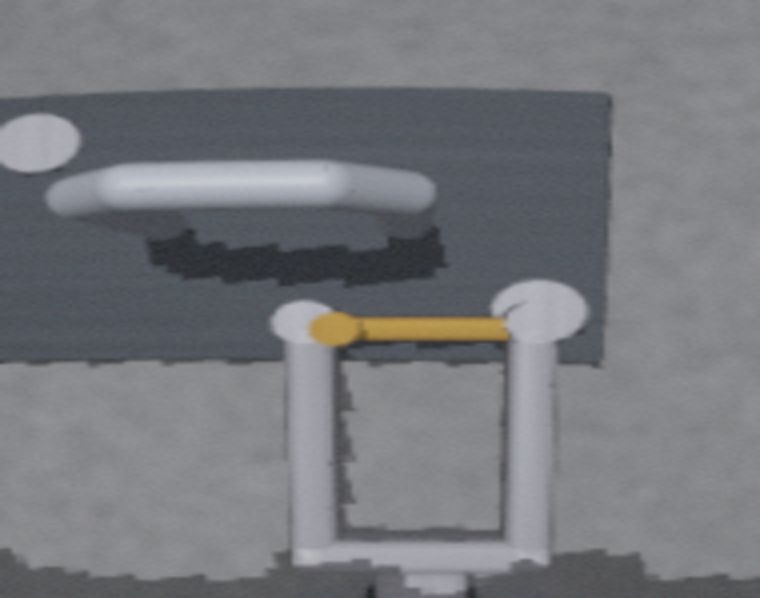

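Request:
jog_arm(
  moves=[
    [[0,0,3],[0,0,0],5],
    [[6,36,3],[0,0,0],5],
    [[6,36,3],[0,0,0],5],
    [[6,36,3],[0,0,0],5],
  ],
)

```text
time_s: 18.67
ee_pos: [0.4536, 0.154, 0.0194]
eef_rot: [-3.14, -0.003, -0.168]
force: [-1.1, -0.8, -0.6]
grip_width: 0.0134
```

```bash
python3 - <<'E'
from h import *
o,c=snap('wrist','w16'); print(o['ee_pos'],o['eef_rot'],o['time_s'],o['force'],o['grip_width'])
im=cv2.imread('pics/w16.png'); cv2.imwrite('pics/w16c.png',cv2.resize(im[0:230,250:440],None,fx=4,fy=2.6,interpolation=cv2.INTER_CUBIC))
E
```

```text
[0.45364895 0.15395976 0.01939242] [-3.14024388e+00 -3.07291779e-03 -1.67961096e-01] 18.6667 [-1.05172621 -0.80970982 -0.58491585] 0.013428475396864425
```

View pics/w16c.png

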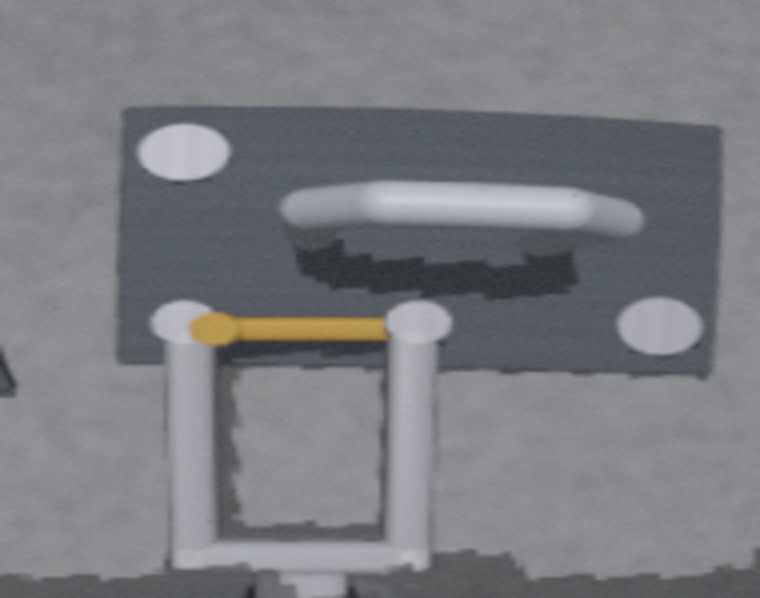

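```bash
python3 - <<'E'
from h import *
o=ctrl.get_obs();c=eyes.camera('wrist')
f=lambda p:(250+p[0]/4,p[1]/2.6)
ct,yaw,L,Rr=eye(c,o,[f(p) for p in [(124,108),(721,127),(710,376),(118,363)]]); print(yaw,L,Rr)
print(tool(o,[*L,.011])*1e3)
u=proj(c,[*L,.008],o); print((u-[250,0])*[4,2.6])
d=np.array([tool(o,[*L,.011])[0]*1e3+13-45.5, tool(o,[*L,.011])[1]*1e3,0]); print('tool shift',d,'world',R.from_euler('xyz',o['eef_rot']).apply(d), R.from_euler('xyz',o['eef_rot']).apply([0,d[1],0]))
E
```

```text
ctr [0.53792412 0.11916184 0.005     ] yaws -0.18801768492665427 -0.18929658361721372 size 0.06292850615542858 0.09481167032396515
-0.18878502414098994 [0.5413021  0.13684203] [0.53454614 0.10148165]
[89.49542312  1.40149005  8.19854256]
[309.72530951 232.88277142]
tool shift [56.99542312  1.40149005  0.        ] world [ 55.949604   -10.95748671   0.13314778] [-2.35464675e-01 -1.38156757e+00 -1.34137850e-03]
```

Request:
jog_arm(
  moves=[
    [[0,-1.4,-4],[0,0,-0.2],5],
    [[0,-1.4,-7],[0,0,-0.2],5],
    [[0,-1.4,-7],[0,0,-0.2],5],
  ],
)

```text
time_s: 19.02
ee_pos: [0.4524, 0.151, 0.0097]
eef_rot: [3.141, 0.001, -0.189]
force: [0.5, -0.1, -1.3]
grip_width: 0.0135
```

Request:
jog_arm(
  moves=[
    [[1,2.3,0.5],[0,0,0],5],
    [[12,0.6,0.5],[0,0,0],5],
    [[22,-1.3,0.5],[0,0,0],5],
    [[32,-3.2,0.5],[0,0,0],5],
    [[42,-5.1,0.5],[0,0,0],5],
  ],
)

```text
time_s: 19.43
ee_pos: [0.4951, 0.1465, 0.0105]
eef_rot: [3.142, 0.001, -0.188]
force: [-2.1, 2.4, -0.4]
grip_width: 0.0135
```

Request:
jog_arm(
  moves=[
    [[8,-1.5,0],[0,0,0],5],
    [[15,-2.9,0],[0,0,0],5],
    [[15,-2.9,0],[0,0,0],5],
    [[15,-2.9,0],[0,0,0],5],
  ],
)

```text
time_s: 19.77
ee_pos: [0.5098, 0.1434, 0.0105]
eef_rot: [3.141, 0.0, -0.189]
force: [-0.3, -0.7, -0.6]
grip_width: 0.0136
```

```bash
python3 - <<'E'
from h import *
o,c=snap('wrist','w17'); print(o['ee_pos'],o['eef_rot'],o['time_s'],o['force'],o['grip_width'])
im=cv2.imread('pics/w17.png'); cv2.imwrite('pics/w17c.png',cv2.resize(im[0:230,240:430],None,fx=4,fy=2.6,interpolation=cv2.INTER_CUBIC))
E
```

```text
[0.50977359 0.14342965 0.01051722] [ 3.14146354e+00  2.27271498e-04 -1.88544841e-01] 19.7667 [-0.3281064  -0.7485712  -0.62001673] 0.013593428268409471
```

View pics/w17c.png

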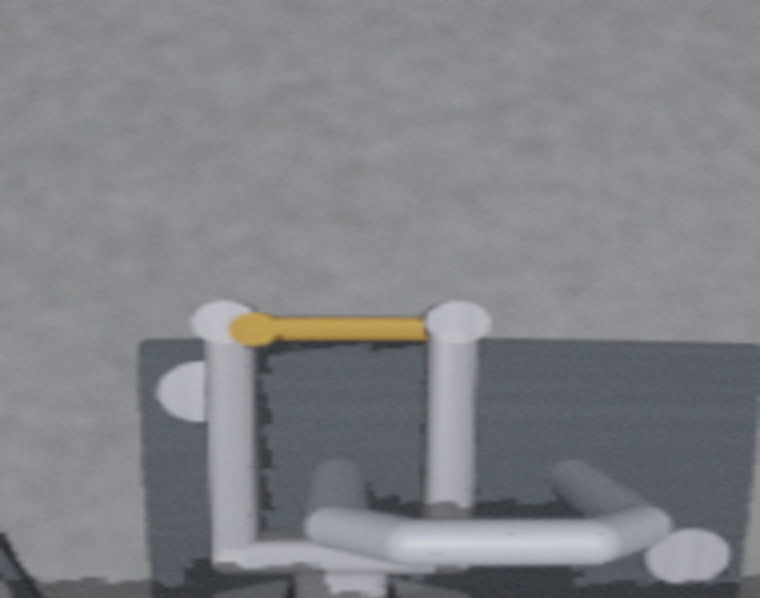

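Gate snapped shut with the leg inside. Lower slightly, release, lift.

Request:
jog_arm(
  moves=[
    [[0,0,-2],[0,0,0],5],
    [[0,0,-2],[0,0,0],34],
    [[0,0,-2],[0,0,0],34],
    [[0,0,-2],[0,0,0],34],
    [[0,0,15],[0,0,0],34],
  ],
)

```text
time_s: 20.23
ee_pos: [0.5082, 0.1433, 0.0236]
eef_rot: [3.14, 0.004, -0.188]
force: [0.3, -0.6, -0.5]
grip_width: 0.0332
```

Request:
jog_arm(
  moves=[
    [[0,0,35],[0,0,0],34],
    [[0,0,70],[0,0,0],34],
    [[-30,15,100],[0,0,0],34],
    [[-70,20,120],[0,0,0.6],34],
    [[-80,20,120],[0,0,1.2],34],
  ],
)

```text
time_s: 20.65
ee_pos: [0.4282, 0.1645, 0.1488]
eef_rot: [-3.14, -0.004, -0.08]
force: [-0.5, -0.3, 0.7]
grip_width: 0.0336
```

Request:
jog_arm(
  moves=[
    [[0,15,10],[0,0,0.8],34],
    [[0,15,10],[0,0,0.8],34],
    [[0,15,10],[0,0,0.8],34],
  ],
)

```text
time_s: 20.9
ee_pos: [0.4299, 0.1789, 0.156]
eef_rot: [-3.141, -0.001, -0.014]
force: [-0.2, 0.2, 0.5]
grip_width: 0.0341
```

```bash
python3 - <<'E'
from h import *
o,c=snap('wrist','w18'); print(o['ee_pos'],o['eef_rot'],o['time_s'],o['force'],o['grip_width'])
im=cv2.imread('pics/w18.png'); cv2.imwrite('pics/w18c.png',cv2.resize(im[0:160,200:440],None,fx=3.2,fy=3.2,interpolation=cv2.INTER_CUBIC))
E
```

```text
[0.42993109 0.17887125 0.1559939 ] [-3.14125851e+00 -1.24700285e-03 -1.41680462e-02] 20.9 [-0.21982039  0.19567731  0.52773186] 0.034140462989238674
```

View pics/w18c.png

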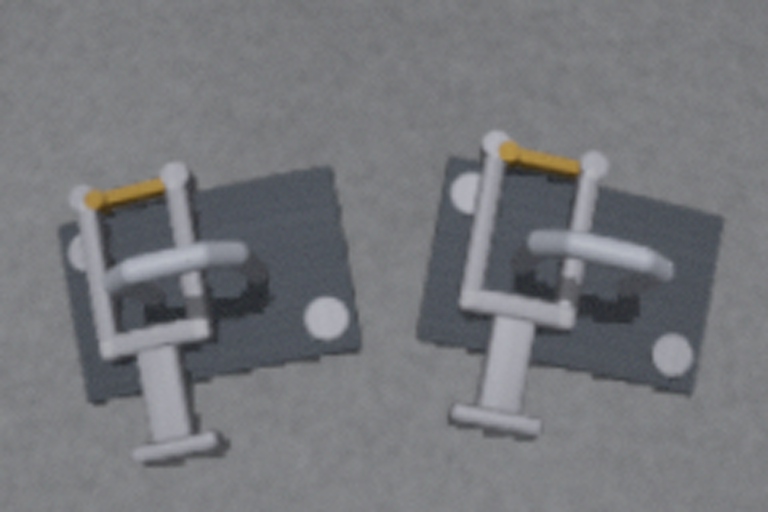

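Request:
jog_arm(
  moves=[
    [[8,-38,20],[0,0,0],40],
    [[16,-76,40],[0,0,0],40],
    [[24,-114,44],[0,0,0],40],
    [[32,-152,44],[0,0,0],40],
    [[40,-190,44],[0,0,0],40],
  ],
)

```text
time_s: 21.37
ee_pos: [0.4699, -0.0141, 0.1994]
eef_rot: [3.141, 0.0, -0.016]
force: [1.2, 0.8, -1.0]
grip_width: 0.0399
```

Request:
jog_arm(
  moves=[
    [[8,-38,0],[0,0,0],40],
    [[16,-76,0],[0,0,0],40],
    [[24,-114,0],[0,0,0],40],
    [[32,-152,0],[0,0,0],40],
    [[40,-190,0],[0,0,0],40],
  ],
)

```text
time_s: 21.78
ee_pos: [0.5093, -0.2042, 0.1985]
eef_rot: [-3.141, 0.001, -0.016]
force: [0.8, 0.7, 0.3]
grip_width: 0.04
```

Request:
jog_arm(
  moves=[
    [[15,-38,0],[0,0,0],40],
    [[30,-76,0],[0,0,0],40],
    [[30,-85,0],[0,0,0],40],
    [[30,-85,0],[0,0,0],40],
  ],
)

```text
time_s: 22.12
ee_pos: [0.5389, -0.2892, 0.1974]
eef_rot: [-3.14, 0.003, -0.019]
force: [-0.7, 0.6, -0.5]
grip_width: 0.0399
```

```bash
python3 - <<'E'
from h import *
o,c=snap('wrist','w19'); print(o['ee_pos'],o['eef_rot'],o['time_s'],o['force'],o['grip_width'])
print(proj(c,[.612,-.2885,.072],o))
E
```

```text
[ 0.53891134 -0.28922735  0.19741312] [-3.14031997e+00  2.58968038e-03 -1.85322644e-02] 22.1167 [-0.68693941  0.59185146 -0.52186692] 0.039918756216712106
[323.07503988 117.27407272]
```

View pics/w19.png

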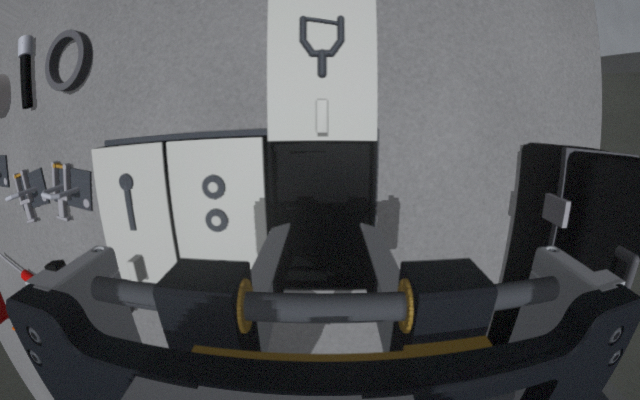

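Request:
jog_arm(
  moves=[
    [[35,1,0],[0,0,0],50],
    [[73,1,-25],[0,0,0],50],
    [[73,1,-65],[0,0,0],50],
    [[73,1,-105],[0,0,0],50],
    [[73,1,-140],[0,0,0],50],
  ],
)

```text
time_s: 22.58
ee_pos: [0.6122, -0.2832, 0.0568]
eef_rot: [-3.141, 0.002, -0.013]
force: [-0.8, -0.6, 0.0]
grip_width: 0.0498
```

Request:
jog_arm(
  moves=[
    [[0,0,0],[0,0,0],40],
    [[0,0,0],[0,0,0],40],
  ],
)

```text
time_s: 22.75
ee_pos: [0.6122, -0.284, 0.0593]
eef_rot: [-3.14, 0.002, -0.013]
force: [0.7, 0.5, 0.7]
grip_width: 0.0412
```

Request:
jog_arm(
  moves=[
    [[0,-3.8,-8],[0,0,0],40],
    [[0,-3.8,-8],[0,0,0],40],
    [[0,-3.8,-8],[0,0,0],40],
  ],
)

```text
time_s: 23.0
ee_pos: [0.6133, -0.2896, 0.0536]
eef_rot: [3.14, -0.002, -0.014]
force: [1.0, 0.6, 0.3]
grip_width: 0.0403
```

Request:
jog_arm(
  moves=[
    [[0,0,0],[0,0,0],5],
    [[0,0,0],[0,0,0],5],
    [[0,0,0],[0,0,0],5],
    [[0,0,0],[0,0,0],5],
    [[0,0,0],[0,0,0],5],
  ],
  squeeze=10,
)

```text
time_s: 23.42
ee_pos: [0.6129, -0.288, 0.0519]
eef_rot: [-3.139, 0.0, -0.014]
force: [-1.2, 6.0, 7.4]
grip_width: 0.0119
```

Request:
jog_arm(
  moves=[
    [[-15,0.5,0],[0,0,0],5],
    [[-38,0.8,0],[0,0,0],5],
    [[-62,1.2,0],[0,0,0],5],
    [[-86,1.5,0],[0,0,0],5],
    [[-110,1.8,0],[0,0,0],5],
  ],
)

```text
time_s: 23.83
ee_pos: [0.5021, -0.2863, 0.0519]
eef_rot: [-3.14, -0.001, -0.013]
force: [2.3, 5.6, 4.0]
grip_width: 0.0119
```

Request:
jog_arm(
  moves=[
    [[-20,0.3,0],[0,0,0],5],
    [[-40,0.6,0],[0,0,0],5],
    [[-60,0.9,0],[0,0,0],5],
    [[-70,1,0],[0,0,0],5],
    [[-76,1,0],[0,0,0],5],
  ],
)

```text
time_s: 24.25
ee_pos: [0.4266, -0.2852, 0.052]
eef_rot: [-3.14, -0.002, -0.015]
force: [14.0, 11.8, -3.5]
grip_width: 0.0117
```

Request:
jog_arm(
  moves=[
    [[0,0,0],[0,0,0],5],
    [[0,0,0],[0,0,0],5],
  ],
)

```text
time_s: 24.42
ee_pos: [0.4265, -0.2852, 0.0519]
eef_rot: [-3.139, 0.001, -0.014]
force: [-1.4, 10.7, 5.9]
grip_width: 0.0117
```

Request:
jog_arm(
  moves=[
    [[0,0,0],[0,0,0],40],
    [[0,0,0],[0,0,0],40],
    [[0,0,0],[0,0,0],40],
    [[0,0,35],[0,0,0],40],
    [[0,0,75],[0,0,0],40],
  ],
)

```text
time_s: 24.83
ee_pos: [0.4256, -0.2857, 0.1256]
eef_rot: [-3.139, 0.004, -0.014]
force: [1.2, 0.1, 0.5]
grip_width: 0.0391
```

Request:
jog_arm(
  moves=[
    [[-20,-20,35],[0,0,0],60],
    [[-50,-30,70],[0,0,0],60],
    [[-66,-33,78],[0,0,0],60],
    [[-66,-33,78],[0,0,0],60],
  ],
)

```text
time_s: 25.17
ee_pos: [0.3592, -0.3212, 0.2084]
eef_rot: [3.137, -0.004, -0.016]
force: [-0.2, -0.4, 0.1]
grip_width: 0.0592
```

```bash
python3 - <<'E'
from h import *
o,c=snap('wrist','w20'); print(o['ee_pos'],o['eef_rot'],o['time_s'],o['force'],o['grip_width'])
o,c=snap('top','t3'); snap('side','s3')
im=cv2.imread('pics/t3.png'); cv2.imwrite('pics/t3a.png',cv2.resize(im[80:280,160:480],None,fx=2.5,fy=2.5,interpolation=cv2.INTER_CUBIC))
E
```

```text
[ 0.35915958 -0.32121059  0.20837624] [ 3.13710532 -0.00367915 -0.01571733] 25.1667 [-0.20338605 -0.43500629  0.05639014] 0.059246398333902314
```

View pics/w20.png

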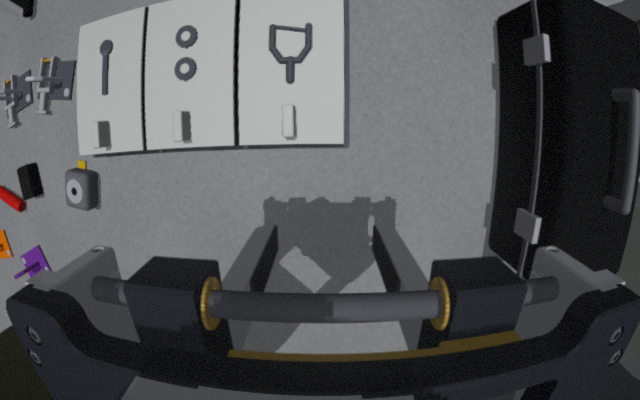

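View pics/t3a.png

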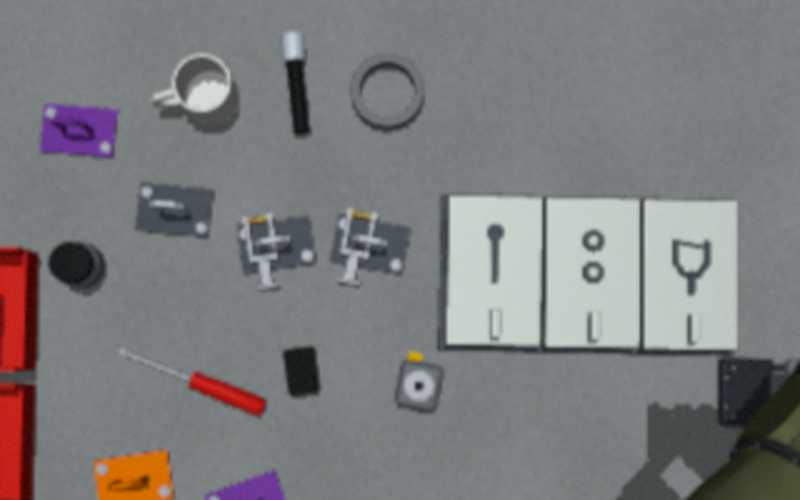

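View pics/s3.png

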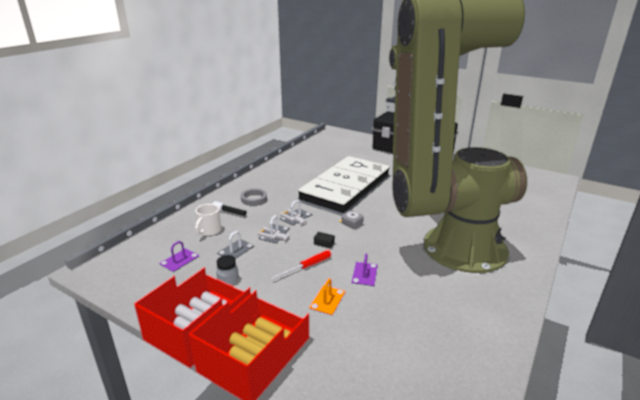

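```bash
python3 - <<'E'
from h import *
for n in ('t1','t3'):
    g=cv2.cvtColor(cv2.imread(f'pics/{n}.png'),cv2.COLOR_BGR2GRAY).astype(int)
    for u in (350,390,425):
        col=g[140:232,u]; d=np.diff(col)
        # subpixel crossings at 170
        s=[140+i+(150-col[i])/(col[i+1]-col[i]) for i in range(len(col)-1) if (col[i]-150)*(col[i+1]-150)<0]
        print(n,u,np.round([s[0],s[-1]],2))
o=ctrl.get_obs(); print(o['time_s'],o['force'])
E
```

```text
t1 350 [157.77 217.06]
t1 390 [158.82 218.05]
t1 425 [159.56 218.44]
t3 350 [157.69 217.07]
t3 390 [158.79 218.08]
t3 425 [159.5  218.46]
25.3167 [ 0.32623132  0.1114777  -0.75601281]
```

Each lid edge is within 0.1 px (about 0.3 mm) of its starting position. I'm handing the job in.

```bash
python3 -c "
from station import ctrl
print(ctrl.hand_in())"
```

```text
the job is handed in; nothing more can be done
None
```

I opened the snap-hook compartment, which held two hooks, and clipped each one onto the left leg of its own grey eye. I then slid the lid shut and handed in at about 25 s of robot time; no verdict was reported.

**Hooks:** The last close view shows both hooks flat on the plates, gates shut, with the legs inside the loops. The top view after closing the lid still shows them in place.

**Lids:** All three lid edges are within 0.1 px (about 0.3 mm) of where they started in the top camera.

**Bystanders:** They look unmoved in the top view, compared by eye only. The robot was clear of everything when I handed in.

**Problems:**
- **Grip on the first hook:** it slackened on the way and the hook tilted about 24°. I set it down on the bench, gripped it again and carried on.
- **First grip on the lid handle:** it was about 2.5 mm off centre and put about 33 N sideways on the tool for a moment. I re-centred it before sliding the lid.

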